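# True a batch of leather-hard tiles in the bench press

### The arm

A 7-joint arm with a two-finger parallel gripper is mounted at the origin on a cart in front of the work surface, level with it; the furniture and walls round the work are solid. World frame = base frame: x ahead of the robot, y to its left, z up, the work surface at z = 0. Lengths are in m, angles in rad, forces in N, time in s.
With the tool pointing down it reaches from about 0.4 to 0.85 m from the base axis. Payload 4.5 kg.
Tool frame: the origin (TCP) lies where the fingers leave the gripper's body, on its centre line; the fingertips stand 64 mm ahead of it and the grasp point (between the pads) lies 45 mm ahead of it; z points along the fingers, y is the direction in which the jaws open and shut (so a half turn about z gives the same grasp; the last joint's range is limited). The gripper opens to 88 mm and grips with 3 to 60 N. Pads are 18 mm wide; open, the fingers measure 123 mm over their backs; the gripper's body (75 mm by 187 mm) begins 45 mm behind the grasp point.
Start: joints at [1.25, 0.689, -0.195, 1.565, 0.157, 0.902, -0.215], TCP at [0.217, -0.586, 0.303] pointing down, gripper open.
Joint ranges: [-3.01, 3.01], [-0.46, 2.08], [-1.47, 1.51], [0.13, 2.56], [-1, 4.14], [0.04, 2.09], [-2.66, 2.66]. Speed limits (rad/s): [2.57, 2.57, 3.14, 3.14, 3.14, 3.14, 3.14].

### API

Orientations are given as a unit quaternion [x, y, z, w].
In Python, from plant import monitor, snapshot, workorder, finder gives the robot as it stands.
- The arm moves only by the tool carry_out, never from a script. Its argument "motion" is one flat list of numbers, 6 for each row, row after row: the shift along the tool's x, y, z in cm, then the turn, a rotation vector about the tool's x, y, z in rad. In form: [x, y, z, rx, ry, rz, x, y, z, rx, ry, rz, ...]. A call has 1 to 8 rows; each row shifts and turns the commanded pose from where the row before left it, along the tool's axes as they then stand; what a row does not reach is not made up. A row lasts 1/8 s, in which the tool goes at most 62.5 mm and 10.7 degrees, less where a joint would pass 70% of its speed; a pose out of reach is approached as far as the arm can. A call with a gripper value outside its range is refused whole. "hand" is the finger opening in cm, from 0 to 8.81, set as the call begins (left out, the last holds). The fingers move at their own pace and stop on an object; "grip_force" is the grip in N (left out, the last holds). Time passes only in rows, so rows that do not move let the fingers close. It gives the time, the measured TCP pose, the force and the opening at its end, in the units of the state.
- monitor.get_state(): the state, without advancing time (a new reading comes with each control period).
- snapshot(name): name is "scene" or "top" or "wrist"; returns a dict with "frame" (480x640x3 uint8, red, green, blue), "range_z" (480x640 float32, m along the optical axis (not along the pixel's ray), 0 where there is no reading), "fx", "fy", "cx", "cy" (pixels), "D" ([k1, k2, p1, p2, k3] as OpenCV has them; the pictures are not rectified), "rvec" (rotation vector, rad) and "tvec" (3), from world to camera coordinates, as OpenCV has them; the wrist camera has in their place "hand_eye" (4x4, takes a point from camera to tool coordinates, whose origin is the TCP and whose axes are the flange's). Camera axes: x right, y down, z forward; pixel columns grow to the right and rows downward; lengths in m; the calibration is good to about 2 mm. A picture is of the moment at which its call begins: read the wrist's pose just before it.
- workorder.finish_job(): hands the job in, once; it reports no verdict.
Trained networks look in a picture, given as the dict that the camera call returned (one of the last four; its "shot" number tells which), for a name from the list of things; names that differ only in an ending like _2 or _b are one class to them, and where a whole thing is asked for, a point or a joint stands for the part that bears it (a point fixed in the world has none). Each returns a list of dicts, best first, with "p" (0 to 1); they miss things now and then, are a little off and sometimes report something else, mostly with a low value. They report only what shows in the picture. A call takes as long as a camera call.
- finder.masks_of(picture, thing): "pixels" (480x640 bool, what is visible of it) and "extent" ([left, top, right, bottom] in pixels, round what is visible of it).
The state is a dict: "clock": time; "q": joint angles; "qd": joint speeds; "joint_torque": joint torques, N m; "tool_pos": TCP position; "eef_rot": TCP orientation; "contact_force": force on the tool from outside, world axes, zero at the start; "moment": the same for the moment, N m; "opening": opening from 0.0 (shut) to 1.0 (fully open).
Only numpy, scipy, OpenCV 4.12 (cv2) and the standard library are available. Lean on these libraries where they do the work, as an engineer would, in place of code of your own. Each camera call takes 0.05 s, during which the arm holds its last target. There are 200 camera calls.

### The job

True up this batch of leather-hard clay tiles in the little air press. First hang its lift-off gate on the two pintle pins at the front of the bed, then lay every clay tile lengthways on the bed with one end up against the gate, side by side, and lay the straightedge flat on the bed, flush against the tiles' free ends. Then push the valve lever over towards the bed and hold it there so that the pusher presses for three full seconds, let the lever spring back to centre, and when the pusher is home lift the straightedge out and lay it flat on the table clear of the press; the tiles stay on the bed tight against the gate, and nothing else on the table is to be knocked about.

Things in the scene. Friction and masses are not known exactly. Their poses are not given: they have to be found in the camera images.
- press: Bench press, fixed. Origin at table height on its centre line; x points from the front (gate side, near the robot) to the back, y to its left, z up. All 'press' numbers below are in this frame, m. Behind the bed: crosshead from x = 0.112, up to z = 0.074; head and cylinder x 0.15 to 0.25, up to z = 0.10. Valve block on the left: x -0.09 to 0, y 0.183 to 0.227, top z = 0.065.
- bed_centre (a point): Point on the flat wooden bed, press (-0.028, 0, 0.036): where the middle tile's centre goes. Bed: x -0.118 to 0.114, y -0.148 to 0.148, top 36 mm above the table. Two scribed lines at y = -0.0425 and 0.0425 part three lanes centred at y = -0.085, 0, 0.085. A hung gate's inner face is at x = -0.087, with 2 mm of play; so a tile against it has its centre at x = -0.028.
- pintle_left (a point): Foot of the left pintle pin on the bed, press (-0.095, 0.135, 0.036). Upright steel pin 10 mm thick, 28 mm high, the top 8 mm coned.
- pintle_right (a point): Foot of the right pintle pin on the bed, press (-0.095, -0.135, 0.036); same pin.
- ram (a joint): Travel of the ram (dark crosshead) towards the gate (press -x), m: 0 home, 0.034 full. It follows the lever at 0.067 m per rad (0.030 at 0.45 rad) and goes home in about two seconds when the lever is let go. It carries the pusher on springs.
- pusher_face (a point): Middle of the front face of the pusher, a sprung aluminium bar 220 mm wide, 9 mm high, just over the bed (top at press z = 0.046), carried on the ram. Face at press x = 0.078 when home; with tiles and straightedge in place it stops at about x = 0.060 against the straightedge (after some 18 mm of ram travel) and its springs then press with 2 N up to 6 N as the ram goes on.
- valve_lever (a joint): Lever angle, rad: 0 upright, centred; positive leans towards the bed (press -y) and drives ram and pusher out; stops at -0.2 and 0.5. Spring-centred: let go, it returns to 0 with the ram in about two seconds. Hold it at 0.41 to 0.48 to press; this takes 8 to 15 N at the knob. The negative side only backs the pusher off by up to 13 mm.
- lever_knob (a point): Centre of the black knob (29 mm thick, 35 mm high) on the lever, a 9 mm rod that pivots at press (-0.05, 0.205, 0.068), 101 mm below this point, and swings across the press (in its y-z plane): at 0.45 rad the knob has gone 44 mm to press -y and 10 mm down. Push it from its left (+y) side with closed fingers, or pinch it from above.
- gate: Loose lift-off gate: aluminium bar 16 mm thick (x), 250 long (y), 44 high, with an upright steel knuckle (tube, 24 mm outside, 13 mm bore, 30 high) at each end, at y = -0.135 and 0.135. Origin: centre of the underside, z up; symmetric. Hung, its underside is on the bed, origin at press (-0.095, 0, 0.036), y along press y. 0.28 kg; pinch across the 16 mm at the middle.
- straightedge: Wooden straightedge: bar 30 mm wide (x), 260 long (y), 10 high, grip block 18 mm wide (x), 72 long (y) on its middle, up to 38 mm. Origin: centre of the underside, z up; 0.12 kg. Pinch the block, fingertips 13 mm or more above the underside to pass over tiles and pusher bar. Flush, its origin is near press x = 0.046. May go back where it started: bare table, robot x 0.55 to 0.81, y 0.08 to 0.15.
- tile_1: Leather-hard clay tile, flat slab 52 mm wide (x), 118 long (y), 9 thick; origin: centre of the underside, z up. Pinch across the 52 mm. Either end may face the gate. In place its y lies along press x. 2 or 3 tiles are there; an absent one reads None from the start.
- tile_2: Leather-hard clay tile, flat slab 52 mm wide (x), 118 long (y), 9 thick; origin: centre of the underside, z up. Pinch across the 52 mm. Either end may face the gate. In place its y lies along press x. 2 or 3 tiles are there; an absent one reads None from the start.
- tile_3: Leather-hard clay tile, flat slab 52 mm wide (x), 118 long (y), 9 thick; origin: centre of the underside, z up. Pinch across the 52 mm. Either end may face the gate. In place its y lies along press x. 2 or 3 tiles are there; an absent one reads None from the start.
- glaze_pot: Bystander: plastic pot of underglaze, 63 mm across, 89 mm high, origin at the centre of its underside. Leave it alone. It stands in front of the fixed wooden drawer chest, which fills x > 0.485, y > 0.235 up to z = 0.225 in the robot's frame; keep hand and wrist clear of that.
- slip_pot: Bystander: open plastic slip pot, 59 mm across, 84 mm high, origin at the centre of its underside. Leave it alone.
- bowl: Bystander: small pinched clay bowl, 68 mm across, 36 mm high, origin at the centre of its underside. Leave it alone.

How it is judged:
By the outcome, as a careful person would: the job done as asked, in the order asked, and still so for the second after the job is handed in, with the robot touching nothing.
Of tile_1, tile_2, tile_3 only 2 to 3 are there at a start; the rules pass over those that are not, and their reading is None.
At some moment in a run one of straightedge may be knocked a few centimetres aside while the robot is not near it.
Once in a run the grip may slacken for a moment while it holds something.
It also fails if it takes over 210 s, if anything falls off the work surface, if the arm or the gripper's body presses on something with over 40 N, if the wrist force passes 120 N, or if a joint passes its speed limit or range.

## Working session

There is one attempt and no reset: what is moved stays moved. The work goes in short steps, Python scripts to look and compute and a tool call to move; the robot and the scene stay as the last step left them, time stands still between calls to the robot, and variables do not carry over. Pictures are saved under pics/ and viewed, about 12 in all and at most 16, crops included, and the job is handed in when it is done.

Besides the shell and the picture viewer there is one more tool, called after "Request:" as name(argument=value, ...) on one line, values as JSON. carry_out: Moves the arm, as the interface text tells. Its arguments: {"type":"object","properties":{"motion":{"type":"array"},"hand":{"type":"number"},"grip_force":{"type":"number"}},"required":["motion"]}

```bash
mkdir -p pics; ls; cat > h.py <<'E'
import numpy as np, cv2
from scipy.spatial.transform import Rotation as R
from plant import monitor, snapshot, workorder, finder
def snap(n, save=None):
    st=monitor.get_state(); p=snapshot(n)
    if n=="wrist":
        T=np.eye(4);T[:3,:3]=R.from_quat(st["eef_rot"]).as_matrix();T[:3,3]=st["tool_pos"]
        p["c2w"]=T@np.array(p["hand_eye"])
    else:
        E=np.eye(4);E[:3,:3]=cv2.Rodrigues(np.array(p["rvec"],float))[0];E[:3,3]=np.ravel(p["tvec"]);p["c2w"]=np.linalg.inv(E)
    p["K"]=np.array([[p["fx"],0,p["cx"]],[0,p["fy"],p["cy"]],[0,0,1.]])
    if save: cv2.imwrite("pics/"+save,p["frame"][:,:,::-1])
    return p
def cloud(p,mask=None):
    z=p["range_z"]; m=(z>0) if mask is None else (mask&(z>0))
    v,u=np.nonzero(m); q=cv2.undistortPoints(np.c_[u,v].astype(float)[:,None],p["K"],np.array(p["D"]))[:,0]
    zz=z[v,u]; P=np.c_[q*zz[:,None],zz]
    return P@p["c2w"][:3,:3].T+p["c2w"][:3,3]
def rect(P,zlo,zhi):
    P=P[(P[:,2]>zlo)&(P[:,2]<zhi)]
    if len(P)<10: return None
    (c,s,a)=cv2.minAreaRect(P[:,:2].astype(np.float32)); 
    if s[0]<s[1]: s=s[::-1]; a+=90
    return np.round(c,4),np.round(s,4),round((a+90)%180-90,1),round(float(np.median(P[:,2])),4),len(P)
E
python3 - <<'E'
from h import *
st=monitor.get_state();print({k:np.round(v,3) for k,v in st.items()})
for n in("scene","top"):
    p=snap(n,n+"0.png");print(n,np.round(p["c2w"],3).tolist())
    for t in["gate","straightedge","tile_1","glaze_pot","slip_pot","bowl","valve_lever","ram"]:
        for d in finder.masks_of(p,t)[:4]:
            P=cloud(p,d["pixels"]);print(t,round(d["p"],2),d["extent"],rect(P,-.01,.3), np.round(np.percentile(P[:,2],[5,95]),3) if len(P) else'')
E
```

```text
pics
{'clock': np.float64(0.0), 'q': array([ 1.25 ,  0.69 , -0.195,  1.566,  0.157,  0.903, -0.215]), 'qd': array([-0.   ,  0.   , -0.   ,  0.001, -0.001, -0.001,  0.   ]), 'joint_torque': array([-0.0000e+00, -5.2755e+01, -1.2670e+00, -1.5342e+01, -5.3000e-02,
        7.0000e-03,  0.0000e+00]), 'tool_pos': array([ 0.217, -0.586,  0.302]), 'eef_rot': array([ 0.984,  0.176, -0.   , -0.001]), 'contact_force': array([-0.289,  0.431,  0.056]), 'moment': array([-0.005, -0.07 ,  0.018]), 'opening': np.float64(0.997)}
scene [[0.997, -0.027, 0.07, 0.452], [-0.075, -0.402, 0.912, -1.377], [0.004, -0.915, -0.403, 0.744], [0.0, 0.0, 0.0, 1.0]]
straightedge 0.91 [331.0, 249.0, 384.4, 262.4] (array([0.6771, 0.1115]), array([0.1311, 0.1169]), 43.0, 0.014, 433) [0.004 0.037]
straightedge 0.44 [259.9, 232.8, 277.2, 256.2] (array([0.4037, 0.2403]), array([0.1244, 0.0511]), -87.2, 0.0073, 276) [0.002 0.011]
straightedge 0.19 [315.2, 219.0, 327.0, 256.4] (array([0.5688, 0.0822]), array([0.216, 0.024]), 85.9, 0.1546, 196) [0.024 0.181]
tile_1 0.85 [261.1, 249.6, 280.7, 274.2] (array([0.4167, 0.1028]), ar
[... 2262 characters left out ...]
8, 0.1118]), array([0.2601, 0.0329]), 0.7, 0.0111, 1136) [0.005 0.04 ]
slip_pot 0.21 [272.9, 295.1, 318.1, 319.3] (array([0.4176, 0.1052]), array([0.1189, 0.051 ]), 84.0, 0.0093, 886) [0.005 0.014]
bowl 0.72 [259.5, 256.2, 289.4, 283.8] (array([0.504, 0.161]), array([0.0635, 0.0632]), -41.8, 0.0144, 536) [0.003 0.037]
valve_lever 0.51 [242.0, 232.1, 265.3, 256.4] (array([0.5672, 0.2109]), array([0.0545, 0.0521]), 79.3, 0.0799, 506) [0.021 0.086]
ram 0.75 [381.0, 152.6, 468.0, 203.9] (array([ 0.7467, -0.2155]), array([0.2204, 0.1255]), 89.5, 0.0483, 1951) [0.037 0.078]
ram 0.33 [329.3, 131.7, 482.1, 281.8] (array([ 0.6932, -0.1736]), array([0.4048, 0.3969]), -0.5, 0.0369, 17760) [0.022 0.088]
```

```bash
python3 - <<'E'
import cv2
a=cv2.imread("pics/top0.png")[110:340,130:530]; cv2.imwrite("pics/top0c.png",cv2.resize(a,None,fx=2,fy=2,interpolation=cv2.INTER_CUBIC))
E
```

```text
(no output)
```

View pics/top0c.png

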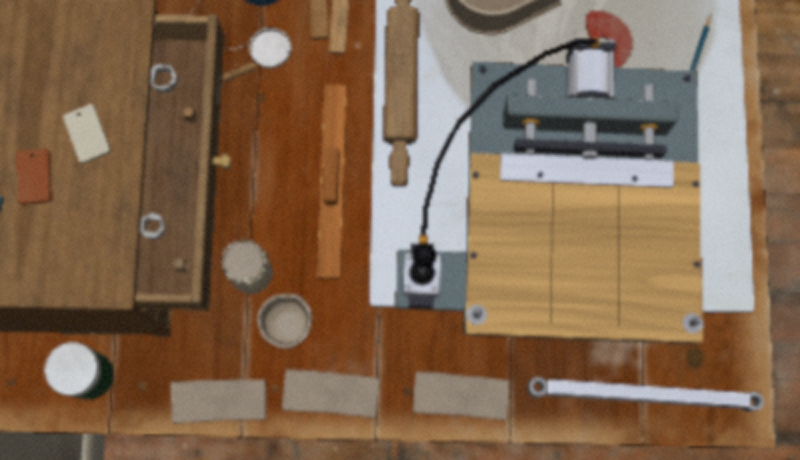

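View pics/scene0.png

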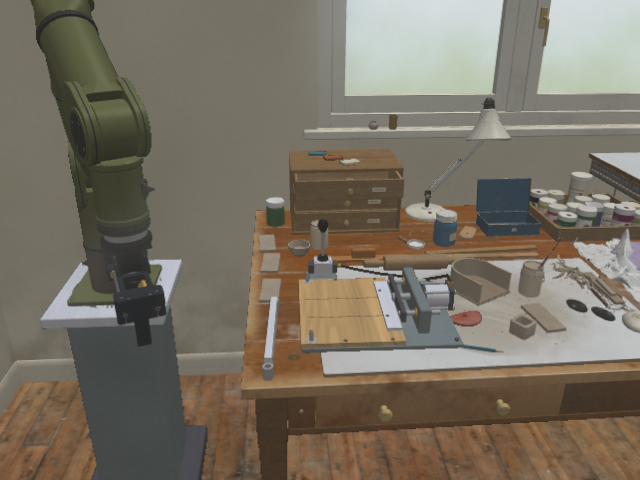

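The top crop shows the gate lying at crop (537,386)–(756,401), three tiles at (461,395), (330,392) and (218,400), the straightedge at (332,180), and the pins at (477,313) and (692,322). The scene view agrees. Next I'll fit the press frame.

```bash
cat >> h.py <<'E'
def yawof(q):
    M=R.from_quat(q).as_matrix(); return np.degrees(np.arctan2(M[1,0],M[0,0]))
def go(x,y,z,yaw,st=None):
    """rows' total from current TCP pose to grasp-point target (tool down, tool x at yaw deg): shift in world->tool cm, turn rad about tool z"""
    st=st or monitor.get_state(); M=R.from_quat(st["eef_rot"]).as_matrix()
    T=np.array([[np.cos(np.radians(yaw)),np.sin(np.radians(yaw)),0],[np.sin(np.radians(yaw)),-np.cos(np.radians(yaw)),0],[0,0,-1]]).T
    T=np.c_[[np.cos(np.radians(yaw)),np.sin(np.radians(yaw)),0],[np.sin(np.radians(yaw)),-np.cos(np.radians(yaw)),0],[0,0,-1]]
    d=M.T@(np.array([x,y,z+.045])-st["tool_pos"])*100
    return np.round(d,2),np.round(R.from_matrix(M.T@T).as_rotvec(),3)
E
python3 - <<'E'
from h import *
p=snap("top"); P=cloud(p)
B=P[(abs(P[:,2]-.0365)<.006)&(P[:,0]>.45)&(P[:,0]<.85)&(P[:,1]>-.5)&(P[:,1]<.1)]
b=B[B[:,0]<.66]
# edges of bed: front & sides by robust line fits
def fit(sel,ax):
    o=1-ax; k=np.round(b[:,o]/.004).astype(int); pts=[]
    for i in np.unique(k):
        s=b[k==i]; 
        if len(s)>20: pts.append([s[:,o].mean(), (s[:,ax].min() if sel<0 else s[:,ax].max())])
    pts=np.array(pts)
    for _ in range(5):
        c=np.polyfit(pts[:,0],pts[:,1],1); r=pts[:,1]-np.polyval(c,pts[:,0]); pts=pts[abs(r)<max(2*r.std(),.001)]
    return np.round(c,4),len(pts),round(r.std(),4)
print("front x=f(y)",fit(-1,0)); print("right y=f(x)",fit(-1,1)); print("left",fit(1,1))
b=b[b[:,1]>-.37]
G=P[(P[:,2]>.03)&(P[:,2]<.055)&(P[:,0]<.47)&(P[:,1]<-.1)]; print("gate",rect(G,0,1))
def pix2w(u,v,z):
    q=cv2.undistortPoints(np.array([[[u,v]]],float),p["K"],np.array(p["D"]))[0,0]; d=p["c2w"][:3,:3]@np.r_[q,1]; o=p["c2w"][:3,3]; return o+d*(z-o[2])/d[2]
for u,v in((368.5,266.5),(476,271)): print("pin",np.round(pix2w(u,v,.06),4))
for u,v in((398.5,303),(508,310.5)): print("knuckle",np.round(pix2w(u,v,.035),4))
K=P[(P[:,2]>.12)&(P[:,2]<.2)&(P[:,0]>.45)&(P[:,0]<.65)&(P[:,1]>-.1)&(P[:,1]<.15)]; print("knob",rect(K,0,1),K[:,2].max())
E
```

```text
front x=f(y) (array([0.0095, 0.4943]), 69, np.float64(0.0009))
right y=f(x) (array([-0.0053, -0.3553]), 40, np.float64(0.001))
left (array([ 0.2602, -0.2031]), 40, np.float64(0.0178))
gate (array([ 0.4237, -0.288 ]), array([0.292 , 0.0222]), 86.8, 0.0441, 744)
pin [ 0.515  -0.0764  0.06  ]
pin [ 0.5092 -0.3407  0.06  ]
knuckle [ 0.4294 -0.1528  0.035 ]
knuckle [ 0.4158 -0.4248  0.035 ]
knob (array([ 0.5627, -0.0069]), array([0.0256, 0.025 ]), 0.9, 0.1802, 119) 0.1882727306763734
```

```bash
python3 - <<'E'
from h import *
p=snap("wrist");print(np.round(p["hand_eye"],3),p["fx"])
print(go(.45,-.25,.31,88))
E
```

```text
[[-0.001 -0.948 -0.317  0.084]
 [ 1.    -0.001  0.001 -0.   ]
 [-0.001 -0.317  0.948 -0.082]
 [ 0.     0.     0.     1.   ]] 369.39572286977517
(array([ 33.51, -23.42,  -5.23]), array([ 0.   ,  0.   , -1.181]))
```

Request:
carry_out(motion=[4.19, -2.93, -0.65, 0, 0, 0, 4.19, -2.93, -0.65, 0, 0, 0, 4.19, -2.93, -0.65, 0, 0, 0, 4.19, -2.93, -0.65, 0, 0, 0, 4.19, -2.93, -0.65, 0, 0, 0, 4.19, -2.93, -0.65, 0, 0, 0, 4.19, -2.93, -0.65, 0, 0, 0, 4.19, -2.93, -0.65, 0, 0, 0], hand=8)

```text
clock: 2.0
tool_pos: [0.4509, -0.2484, 0.3552]
eef_rot: [0.984, 0.176, 0.0, 0.0]
contact_force: [0.5, 0.3, -0.6]
opening: 0.908
```

Request:
carry_out(motion=[0, 0, 0, 0, 0, -0.148, 0, 0, 0, 0, 0, -0.148, 0, 0, 0, 0, 0, -0.148, 0, 0, 0, 0, 0, -0.148, 0, 0, 0, 0, 0, -0.148, 0, 0, 0, 0, 0, -0.148, 0, 0, 0, 0, 0, -0.148, 0, 0, 0, 0, 0, -0.148])

```text
clock: 3.0
tool_pos: [0.45, -0.2499, 0.3548]
eef_rot: [0.717, 0.697, -0.0, 0.0]
contact_force: [-0.6, -0.6, 0.6]
opening: 0.906
```

```bash
python3 - <<'E'
from h import *
st=monitor.get_state();print(np.round(st["q"],2),np.round(st["tool_pos"],3),yawof(st["eef_rot"]))
p=snap("wrist","w1.png")
P=cloud(p)
for d in finder.masks_of(p,"gate")[:2]: print("gate",round(d["p"],2),d["extent"],rect(cloud(p,d["pixels"]),.03,.06))
for t in["tile_1","straightedge","pintle_left"]:
  for d in finder.masks_of(p,t)[:3]:print(t,round(d["p"],2),d["extent"],rect(cloud(p,d["pixels"]),-.01,.2))
E
```

```text
[ 0.76  0.51 -0.53  1.82  0.32  0.9   0.05] [ 0.45  -0.25   0.355] 88.43883730462882
gate 0.97 [286.6, 93.2, 309.0, 337.3] (array([ 0.423 , -0.2881]), array([0.2909, 0.0209]), 87.3, 0.0437, 3245)
tile_1 0.76 [260.1, 0.0, 309.4, 75.8] (array([ 0.4173, -0.0824]), array([0.0726, 0.0497]), 85.5, 0.0084, 3417)
pintle_left 0.8 [351.2, 0.0, 638.6, 286.1] (array([ 0.6749, -0.2142]), array([0.3754, 0.3247]), 0.5, 0.0362, 78358)
```

View pics/w1.png

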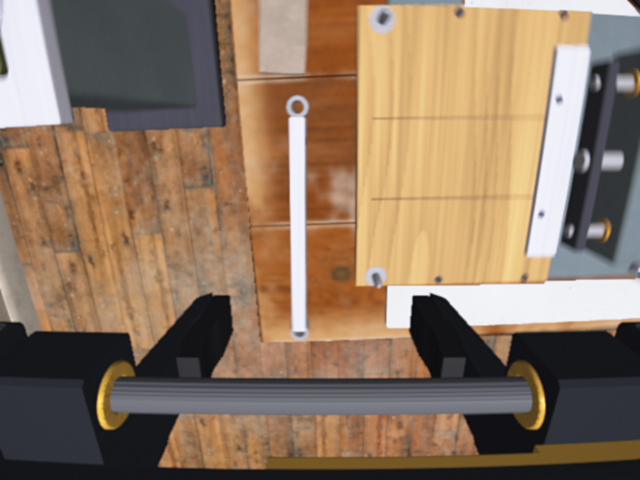

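```bash
python3 - <<'E'
from h import *
p=snap("wrist"); P=cloud(p)
def reg(x0,x1,y0,y1,z0,z1): return P[(P[:,0]>x0)&(P[:,0]<x1)&(P[:,1]>y0)&(P[:,1]<y1)&(P[:,2]>z0)&(P[:,2]<z1)]
for n,y in(("L",-.076),("R",-.341)):
    for z0,z1 in((.045,.055),(.056,.072)):
        a=reg(.48,.54,y-.025,y+.025,z0,z1); print(n,z0,len(a),np.round(np.median(a,0),4) if len(a) else'',np.round((a.min(0)+a.max(0))/2,4) if len(a) else'')
# bed edges
b=reg(.46,.66,-.4,-.03,.030,.042)
def fit(ax,sgn,lo,hi):
    o=1-ax;s=b[(b[:,o]>lo)&(b[:,o]<hi)];k=np.round(s[:,o]/.003).astype(int)
    pts=np.array([[s[k==i,o].mean(),np.percentile(sgn*s[k==i,ax],99.5)*sgn] for i in np.unique(k)])
    for _ in range(4):
        c=np.polyfit(*pts.T,1);r=pts[:,1]-np.polyval(c,pts[:,0]);pts=pts[abs(r)<=max(2*r.std(),.0007)]
    return np.round(c,4),len(pts),round(r.std(),4)
print("front",fit(0,-1,-.33,-.08),"right",fit(1,-1,.52,.64),"left",fit(1,1,.52,.64))
# gate bar line using top surface
g=reg(.38,.46,-.40,-.17,.035,.055);print("bar",rect(g,0,1), np.polyfit(g[:,1],g[:,0],1))
for y in(-.153,-.424):
    a=reg(.38,.46,y-.02,y+.02,.02,.04);print("knuck",len(a),np.round(np.median(a,0),4),np.round((a.min(0)+a.max(0))/2,4))
# colour: dark bore centre & pin centre px
def proj(x):
    E=np.linalg.inv(p["c2w"]);return cv2.projectPoints(np.array([x],float),cv2.Rodrigues(E[:3,:3])[0],E[:3,3],p["K"],np.array(p["D"]))[0].ravel()
f=p["frame"]
t=[]
for c in((382,17),(376,277),(298,105),(300,332)):
    u,v=c; t.append(cv2.resize(f[max(v-17,0):v+23,u-20:u+20],(200,200) if v>17 else (200,200),interpolation=cv2.INTER_CUBIC))
    print(c,f[max(v-17,0):v+23,u-20:u+20].shape)
cv2.imwrite("pics/pins.png",np.hstack(t)[:,:,::-1])
E
```

```text
L 0.045 37 [ 0.5144 -0.08    0.0498] [ 0.5164 -0.0775  0.05  ]
L 0.056 83 [ 0.5168 -0.0776  0.0595] [ 0.5171 -0.0768  0.0612]
R 0.045 32 [ 0.5103 -0.3418  0.0504] [ 0.5117 -0.3432  0.0505]
R 0.056 54 [ 0.5115 -0.3443  0.0593] [ 0.5116 -0.3448  0.0608]
front (array([0.0209, 0.4966]), 78, np.float64(0.0004)) right (array([-0.0235, -0.3442]), 37, np.float64(0.0004)) left (array([-0.0223, -0.0532]), 41, np.float64(0.0005))
bar (array([ 0.4234, -0.2852]), array([0.2302, 0.016 ]), 87.2, 0.0437, 2936) [0.04941506 0.43784701]
knuck 282 [ 0.4305 -0.1535  0.0295] [ 0.4299 -0.1577  0.0262]
knuck 149 [ 0.417  -0.4283  0.0294] [ 0.4169 -0.4257  0.0262]
(382, 17) (40, 40, 3)
(376, 277) (40, 40, 3)
(298, 105) (40, 40, 3)
(300, 332) (40, 40, 3)
```

View pics/pins.png

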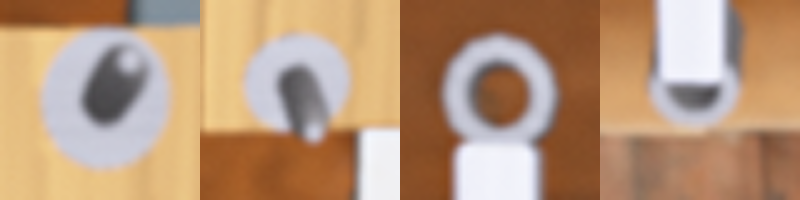

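```bash
python3 - <<'E'
from h import *
print(go(.4236,-.2882,.031,87.17))
E
```

```text
(array([-3.91, -2.51, 27.88]), array([0.   , 0.   , 0.015]))
```

Request:
carry_out(motion=[-3.91, -2.51, 0, 0, 0, 0.015, 0, 0, 5, 0, 0, 0, 0, 0, 5, 0, 0, 0, 0, 0, 5, 0, 0, 0, 0, 0, 5, 0, 0, 0, 0, 0, 4, 0, 0, 0, 0, 0, 2.5, 0, 0, 0, 0, 0, 1.38, 0, 0, 0])

```text
clock: 4.3
tool_pos: [0.4237, -0.2879, 0.0748]
eef_rot: [0.724, 0.69, -0.0, -0.0]
contact_force: [0.1, -0.5, 0.3]
opening: 0.908
```

Request:
carry_out(motion=[0, 0, 0, 0, 0, 0, 0, 0, 0, 0, 0, 0, 0, 0, 0, 0, 0, 0, 0, 0, 0, 0, 0, 0, 0, 0, 0, 0, 0, 0], hand=0.5, grip_force=40)

```text
clock: 4.92
tool_pos: [0.4238, -0.2883, 0.0763]
eef_rot: [0.724, 0.69, 0.0, 0.0]
contact_force: [-0.4, 0.4, 0.5]
opening: 0.361
```

Request:
carry_out(motion=[0, 0, 0, 0, 0, 0, 0, 0, 0, 0, 0, 0, 0, 0, 0, 0, 0, 0, 0, 0, 0, 0, 0, 0])

```text
clock: 5.42
tool_pos: [0.4234, -0.2881, 0.0759]
eef_rot: [0.724, 0.69, -0.0, -0.0]
contact_force: [-1.4, 1.0, 2.7]
opening: 0.176
```

Request:
carry_out(motion=[0, 0, -1, 0, 0, 0, 0, 0, -3, 0, 0, 0, 0, 0, -4, 0, 0, 0, 0, 0, -3, 0, 0, -0.027, 7.7, 0, 0, 0, 0, 0, 0, 3, 0, 0, 0, 0, 0, 0, 0, 0, 0, 0])

```text
clock: 6.3
tool_pos: [0.4576, -0.2253, 0.1868]
eef_rot: [0.713, 0.701, 0.002, 0.002]
contact_force: [0.1, 0.1, -2.4]
opening: 0.178
```

```bash
python3 - <<'E'
from h import *
st=monitor.get_state();print(np.round(st["tool_pos"],4),yawof(st["eef_rot"]),st["opening"],st["contact_force"])
p=snap("wrist","w2.png"); P=cloud(p)
z=st["tool_pos"][2]; 
for d in finder.masks_of(p,"gate")[:2]:
    C=cloud(p,d["pixels"]); print(round(d["p"],2),d["extent"],rect(C,z-.09,z),np.percentile(C[:,2],[2,50,98]))
def reg(x0,x1,y0,y1,z0,z1): return P[(P[:,0]>x0)&(P[:,0]<x1)&(P[:,1]>y0)&(P[:,1]<y1)&(P[:,2]>z0)&(P[:,2]<z1)]
for n,y in(("L",-.077),("R",-.3445)):
    a=reg(.485,.54,y-.025,y+.025,.052,.072); print(n,len(a),np.round((a.min(0)+a.max(0))/2,4) if len(a) else'')
E
```

```text
[ 0.4576 -0.2253  0.1868] 89.0005752702724 0.17788282044396986 [ 0.11020341  0.07224072 -2.36675209]
0.97 [288.5, 0.1, 350.9, 457.2] (array([ 0.4597, -0.1932]), array([0.1656, 0.0181]), 88.6, 0.1546, 20679) [0.15258672 0.15457671 0.15591288]
0.47 [630.0, 279.9, 639.9, 324.3] None [0.03812791 0.04175149 0.04622141]
L 0 
R 0
```

View pics/w2.png

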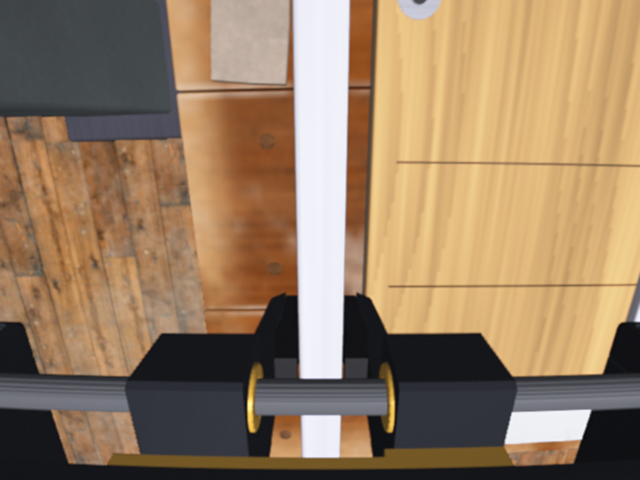

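```bash
python3 - <<'E'
from h import *
print(go(.5147,-.2107,.107,88.73))
p=snap("top")
for d in finder.masks_of(p,"gate")[:2]:
    C=cloud(p,d["pixels"]); print(round(d["p"],2),d["extent"],rect(C,.11,.17)); C=C[(C[:,2]>.11)&(C[:,2]<.17)]; print(C[:,1].min(),C[:,1].max())
E
```

```text
(array([1.72, 5.99, 3.4 ]), array([-0.   ,  0.001,  0.002]))
0.67 [375.8, 282.5, 427.8, 288.7] (array([ 0.4566, -0.1431]), array([0.1237, 0.0218]), 89.9, 0.1533, 401)
-0.2049429845879935 -0.08125122786556421
```

Request:
carry_out(motion=[0.9, 3, 0, 0, 0, 0, 0.87, 2.99, 0, 0, 0, 0.002, 0, 0, 1.7, 0, 0, 0, 0, 0, 1.7, 0, 0, 0, 0, 0, 0, 0, 0, 0])

```text
clock: 7.12
tool_pos: [0.5126, -0.2103, 0.15]
eef_rot: [0.715, 0.699, -0.002, -0.002]
contact_force: [-0.2, -0.0, -1.7]
opening: 0.179
```

```bash
python3 - <<'E'
from h import *
st=monitor.get_state();print(np.round(st["tool_pos"],4),yawof(st["eef_rot"]),st["contact_force"]);print(go(.5147,-.2102,.067,88.73))
p=snap("top"); P=cloud(p)
for d in finder.masks_of(p,"gate")[:2]:
    C=cloud(p,d["pixels"]); C=C[(C[:,2]>.085)&(C[:,2]<.14)]; print(round(d["p"],2),d["extent"],rect(C,.08,.14),C[:,1].min(),C[:,1].max())
a=cv2.resize(p["frame"][240:300,340:500],(800,300),interpolation=cv2.INTER_CUBIC);cv2.imwrite("pics/t3.png",a[:,:,::-1])
E
```

```text
[ 0.5126 -0.2103  0.15  ] 88.6864466134355 [-0.15253346 -0.01143507 -1.65484831]
(array([0.01, 0.23, 3.8 ]), array([-0.006, -0.   , -0.001]))
0.84 [365.1, 258.8, 415.3, 269.9] (array([ 0.5124, -0.1268]), array([0.1244, 0.0223]), 86.7, 0.1164, 452) -0.1891038250943175 -0.06477466725336326
```

View pics/t3.png

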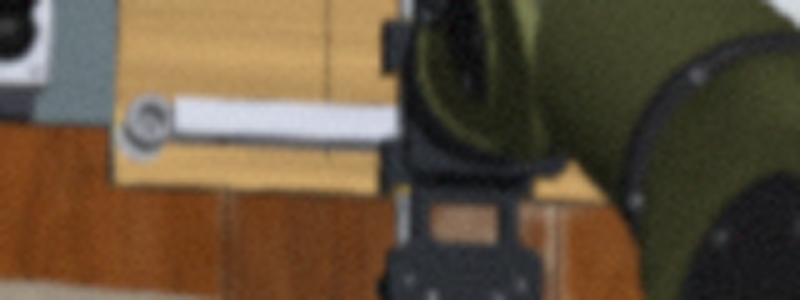

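```bash
cat >> h.py <<'E'
def pix2w(p,u,v,z):
    q=cv2.undistortPoints(np.array([[[u,v]]],float),p["K"],np.array(p["D"]))[0,0]; d=p["c2w"][:3,:3]@np.r_[q,1]; o=p["c2w"][:3,3]; return o+d*(z-o[2])/d[2]
E
python3 - <<'E'
from h import *
p=snap("top");print(pix2w(p,370-.4,263.6-.4,.104), pix2w(p,368.5,266.5,.05))
st=monitor.get_state();print(np.round(st["tool_pos"],4));print(go(.5147,-.2102,.067,88.73))
E
```

```text
[ 0.51616066 -0.075853    0.104     ] [ 0.51649478 -0.07705424  0.05      ]
[ 0.5147 -0.2101  0.152 ]
(array([-0.01,  0.  ,  4.  ]), array([-0.,  0., -0.]))
```

Request:
carry_out(motion=[0, 0, 1, 0, 0, 0, 0, 0, 0.5, 0, 0, 0, 0, 0, 0.5, 0, 0, 0, 0, 0, 0.5, 0, 0, 0, 0, 0, 0, 0, 0, 0])

```text
clock: 7.9
tool_pos: [0.515, -0.2096, 0.1265]
eef_rot: [0.715, 0.699, -0.0, -0.0]
contact_force: [-0.1, 0.8, -2.0]
opening: 0.177
```

Request:
carry_out(motion=[0, 0, 0.5, 0, 0, 0, 0, 0, 0.4, 0, 0, 0, 0, 0, 0.4, 0, 0, 0, 0, 0, 0.1, 0, 0, 0, 0, 0, 0, 0, 0, 0])

```text
clock: 8.52
tool_pos: [0.5152, -0.2097, 0.1129]
eef_rot: [0.715, 0.699, -0.0, -0.0]
contact_force: [-0.2, -0.2, -2.9]
opening: 0.179
```

Request:
carry_out(motion=[0, 0, 0.08, 0, 0, 0, 0, 0, 0, 0, 0, 0, 0, 0, 0, 0, 0, 0, 0, 0, 0, 0, 0, 0], hand=4.5)

```text
clock: 9.02
tool_pos: [0.5153, -0.2098, 0.1123]
eef_rot: [0.715, 0.699, 0.0, 0.0]
contact_force: [-0.0, -0.7, -0.1]
opening: 0.509
```

Request:
carry_out(motion=[0, 0, -3, 0, 0, 0, 0, 0, -5, 0, 0, 0, 0, 0, -5, 0, 0, 0, 0, 0, -5, 0, 0, 0, 0, 0, -5, 0, 0, 0, 5, -5, 0, 0, 0, 0, 5, -3, 0, 0, 0, 0, 0, 0, 0, 0, 0, 0], hand=7.5)

```text
clock: 10.02
tool_pos: [0.4407, -0.1105, 0.3427]
eef_rot: [0.712, 0.702, -0.001, -0.001]
contact_force: [0.0, 0.4, -0.0]
opening: 0.852
```

```bash
python3 - <<'E'
from h import *
st=monitor.get_state();print(np.round(st["tool_pos"],4),yawof(st["eef_rot"]))
p=snap("wrist","w4.png"); P=cloud(p)
for d in finder.masks_of(p,"gate")[:1]:
    C=cloud(p,d["pixels"]); print(round(d["p"],2),d["extent"],rect(C,.05,.1),rect(C,.075,.09),np.percentile(C[:,2],[2,50,98]))
for d in finder.masks_of(p,"tile_1")[:4]:
    C=cloud(p,d["pixels"]); print(round(d["p"],2),d["extent"],rect(C,.005,.02))
E
```

```text
[ 0.4407 -0.1105  0.3427] 89.13471937289195
0.6 [374.2, 156.1, 412.2, 377.6] (array([ 0.5177, -0.1965]), array([0.2647, 0.023 ]), 89.5, 0.0794, 4407) (array([ 0.5164, -0.1969]), array([0.2233, 0.0166]), 88.8, 0.0798, 3091) [0.03972404 0.07911866 0.08121495]
0.66 [266.6, 0.0, 317.6, 51.1] (array([0.4159, 0.0666]), array([0.0503, 0.0436]), -3.8, 0.0085, 2267)
0.62 [274.7, 92.2, 327.8, 202.5] (array([ 0.4189, -0.0595]), array([0.1185, 0.0514]), 86.5, 0.0085, 4948)
```

View pics/w4.png

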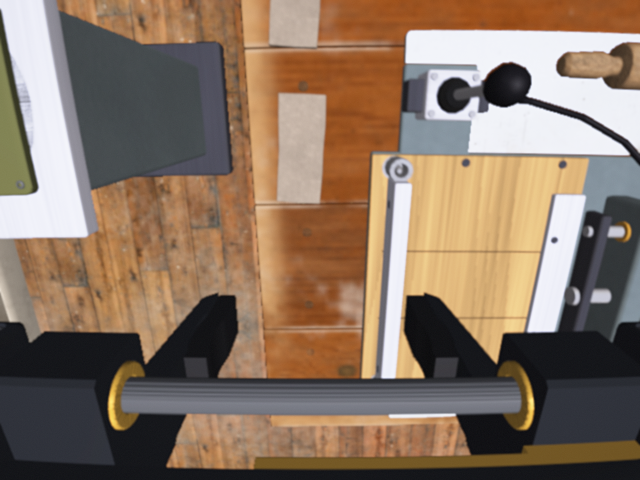

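```bash
python3 - <<'E'
from h import *
print(go(.4189,-.0595,.021,86.5))
E
```

```text
(array([ 5.48, -2.63, 27.62]), array([0.001, 0.001, 0.038]))
```

Request:
carry_out(motion=[5.48, -2.63, 0, 0, 0, 0.038, 0, 0, 5, 0, 0, 0, 0, 0, 5, 0, 0, 0, 0, 0, 5, 0, 0, 0, 0, 0, 5, 0, 0, 0, 0, 0, 4, 0, 0, 0, 0, 0, 2.4, 0, 0, 0, 0, 0, 1.2, 0, 0, 0])

```text
clock: 11.18
tool_pos: [0.4239, -0.0637, 0.1076]
eef_rot: [0.729, 0.685, -0.004, 0.005]
contact_force: [0.1, -0.0, -0.3]
opening: 0.85
```

Request:
carry_out(motion=[0, 0, 0, 0, 0, 0, 0, 0, 0, 0, 0, 0, 0, 0, 0, 0, 0, 0, 0, 0, 0, 0, 0, 0], hand=4.5, grip_force=15)

```text
clock: 11.68
tool_pos: [0.4228, -0.0627, 0.1093]
eef_rot: [0.728, 0.685, -0.004, 0.005]
contact_force: [0.1, 0.8, 0.5]
opening: 0.512
```

```bash
python3 - <<'E'
from h import *
st=monitor.get_state();print(np.round(st["tool_pos"],4),yawof(st["eef_rot"]),st["opening"]*8.81,st["contact_force"],np.round(st["q"],2))
E
```

```text
[ 0.4228 -0.0627  0.1093] 86.52238705597564 4.514409835317415 [0.05143135 0.78294217 0.49856924] [ 0.1   0.85 -0.11  2.29  1.54  0.1  -1.57]
```

Request:
carry_out(motion=[0, 0, 0.5, 0, 0, 0, 0, 0, 0.5, 0, 0, 0, 0, 0, 0.5, 0, 0, 0, 0, 0, 0.5, 0, 0, 0, 0, 0, 0, 0, 0, 0, 0, 0, 0, 0, 0, 0], hand=7.5)

```text
clock: 12.42
tool_pos: [0.4225, -0.0629, 0.089]
eef_rot: [0.728, 0.685, -0.004, 0.005]
contact_force: [0.2, -0.2, 0.3]
opening: 0.852
```

```bash
python3 - <<'E'
from h import *
st=monitor.get_state();print(np.round(st["tool_pos"],4),yawof(st["eef_rot"]),st["opening"]*8.81,st["contact_force"],np.round(st["q"],2))
print(go(.4189,-.0595,.021,86.5))
E
```

```text
[ 0.4225 -0.0629  0.089 ] 86.53251385913516 7.503125494960301 [ 0.15728714 -0.24579313  0.28047942] [ 0.19  0.91 -0.26  2.28  1.72  0.22 -1.76]
(array([ 0.35, -0.39,  2.3 ]), array([0.001, 0.012, 0.001]))
```

Request:
carry_out(motion=[0.2, -0.2, 0.4, 0, 0.006, 0, 0.15, -0.19, 0.5, 0, 0.006, 0, 0, 0, 0.5, 0, 0, 0, 0, 0, 0.5, 0, 0, 0, 0, 0, 0.4, 0, 0, 0, 0, 0, 0, 0, 0, 0, 0, 0, 0, 0, 0, 0])

```text
clock: 13.3
tool_pos: [0.4189, -0.0592, 0.066]
eef_rot: [0.728, 0.685, 0.0, 0.001]
contact_force: [0.8, 0.2, -0.4]
opening: 0.851
```

```bash
python3 - <<'E'
from h import *
st=monitor.get_state();print(np.round(st["tool_pos"],4),yawof(st["eef_rot"]),st["opening"]*8.81,st["contact_force"],np.round(st["q"],2))
print(go(.4189,-.0595,.021,86.5))
E
```

```text
[ 0.4189 -0.0592  0.066 ] 86.54036351334298 7.498166565695685 [ 0.75920862  0.15558406 -0.4221031 ] [ 0.26  0.97 -0.37  2.29  1.85  0.32 -1.88]
(array([-0.03, -0.  , -0.  ]), array([0.001, 0.   , 0.001]))
```

Request:
carry_out(motion=[0, 0, 0, 0, 0, 0, 0, 0, 0, 0, 0, 0, 0, 0, 0, 0, 0, 0, 0, 0, 0, 0, 0, 0], hand=4.6)

```text
clock: 13.8
tool_pos: [0.4189, -0.0592, 0.0661]
eef_rot: [0.728, 0.685, 0.0, 0.001]
contact_force: [0.3, 0.6, 1.8]
opening: 0.579
```

Request:
carry_out(motion=[0, 0, -1, 0, 0, 0, 0, 0, -1.5, 0, 0, 0, 0, 0, -1.5, 0, 0, 0, 0, 0, -1.5, 0, 0, 0, 0, 0, -1.5, 0, 0, 0, 0, 0, -1.5, 0, 0, 0, 0, 0, -1.5, 0, 0, 0, 0, 0, -1.5, 0, 0, 0])

```text
clock: 14.8
tool_pos: [0.4183, -0.0593, 0.1799]
eef_rot: [0.728, 0.685, -0.0, 0.0]
contact_force: [-0.6, 0.7, -0.8]
opening: 0.582
```

```bash
python3 - <<'E'
from h import *
st=monitor.get_state();print(np.round(st["tool_pos"],4),yawof(st["eef_rot"]),st["opening"]*8.81,st["contact_force"],np.round(st["q"],2))
print(go(.5813,-.2972,.13,-1.27))
E
```

```text
[ 0.4183 -0.0593  0.1799] 86.54123335746516 5.129101246924223 [-0.62735824  0.71469839 -0.84639274] [ 0.32  0.72 -0.47  2.26  0.96  0.37 -1.02]
(array([-22.76,  17.7 ,   0.49]), array([0.000e+00, 1.000e-03, 1.533e+00]))
```

Request:
carry_out(motion=[-3.25, 2.53, 0, 0, 0, 0, -3.25, 2.53, 0, 0, 0, 0, -3.25, 2.53, 0, 0, 0, 0, -3.25, 2.53, 0, 0, 0, 0, -3.25, 2.53, 0, 0, 0, 0, -3.25, 2.53, 0, 0, 0, 0, -3.26, 2.52, 0, 0, 0, 0, 0, 0, 0, 0, 0, 0.153])

```text
clock: 15.8
tool_pos: [0.5817, -0.3011, 0.1784]
eef_rot: [0.781, 0.624, -0.001, 0.001]
contact_force: [-0.4, 1.1, -1.3]
opening: 0.581
```

Request:
carry_out(motion=[0, 0, 0, 0, 0, 0.172, 0, 0, 0, 0, 0, 0.172, 0, 0, 0, 0, 0, 0.172, 0, 0, 0, 0, 0, 0.172, 0, 0, 0, 0, 0, 0.172, 0, 0, 0, 0, 0, 0.172, 0, 0, 0, 0, 0, 0.172, 0, 0, 0, 0, 0, 0.172])

```text
clock: 16.8
tool_pos: [0.5809, -0.2969, 0.1791]
eef_rot: [1.0, -0.012, -0.001, 0.0]
contact_force: [-0.3, 0.8, -1.4]
opening: 0.583
```

```bash
python3 - <<'E'
from h import *
snap("wrist","w5.png")
st=monitor.get_state();print(np.round(st["tool_pos"],4),yawof(st["eef_rot"]),st["opening"]*8.81,st["contact_force"],np.round(st["q"],2))
print(go(.5813,-.2972,.057,-1.27))
E
```

```text
[ 0.5811 -0.2967  0.1792] -1.639515920856185 5.10643181862915 [ 0.10866267  0.07874142 -1.64217549] [ 0.55  0.89 -0.29  1.57  0.34  0.74 -1.49]
(array([0.03, 0.04, 7.72]), array([ 0.001,  0.001, -0.006]))
```

View pics/w5.png

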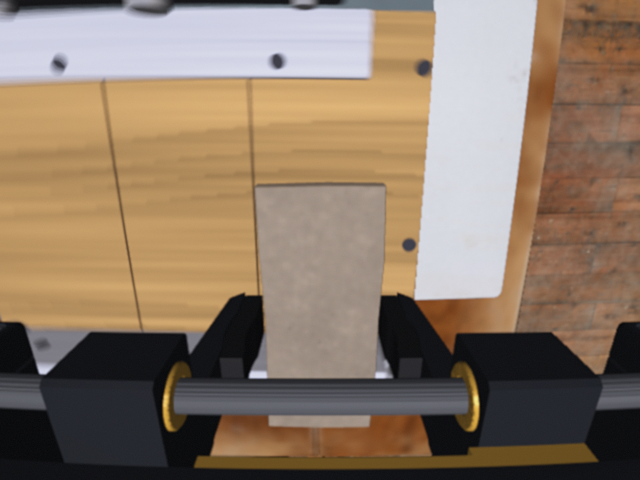

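```bash
cat >> h.py <<'E'
O=np.array([.6097,-.2128]); A=np.radians(-1.27); PR=np.array([[np.cos(A),-np.sin(A)],[np.sin(A),np.cos(A)]])
def w2p(xy): return np.round((np.array(xy)-O)@PR,4)
def p2w(x,y): return O+PR@np.array([x,y])
def tilerect(p,zlo,zhi):
    for d in finder.masks_of(p,"tile_1")[:4]:
        C=cloud(p,d["pixels"]); r=rect(C,zlo,zhi)
        if r is not None: print(round(d["p"],2),d["extent"],r,"press",w2p(r[0]))
E
python3 - <<'E'
from h import *
p=snap("wrist"); tilerect(p,.09,.15); print(w2p(monitor.get_state()["tool_pos"][:2]))
E
```

```text
0.91 [254.4, 181.3, 385.8, 427.5] (array([ 0.5814, -0.297 ]), array([0.1192, 0.0513]), -1.1, 0.1214, 24436) press [-0.0264 -0.0848]
[-0.0267 -0.0847]
```

Request:
carry_out(motion=[0, 0, 2.5, 0, 0, -0.006, 0, 0, 2, 0, 0, 0, 0, 0, 1.5, 0, 0, 0, 0, 0, 1, 0, 0, 0, 0, 0, 0.5, 0, 0, 0, 0, 0, 0.1, 0, 0, 0, 0, 0, 0, 0, 0, 0])

```text
clock: 17.82
tool_pos: [0.5817, -0.2973, 0.1039]
eef_rot: [1.0, -0.006, 0.0, 0.001]
contact_force: [0.2, -0.1, -0.7]
opening: 0.586
```

```bash
python3 - <<'E'
from h import *
st=monitor.get_state();print(np.round(st["tool_pos"],4),yawof(st["eef_rot"]),st["opening"]*8.81,st["contact_force"],w2p(st["tool_pos"][:2]))
E
```

```text
[ 0.5817 -0.2973  0.1039] -0.7120990423438052 5.165303360039741 [ 0.18133907 -0.12179245 -0.67088426] [-0.0261 -0.0851]
```

Request:
carry_out(motion=[0, 0, 0.06, 0, 0, 0.009, -0.08, 0, 0.06, 0, 0, 0, 0, 0, 0, 0, 0, 0])

```text
clock: 18.2
tool_pos: [0.5808, -0.2972, 0.1025]
eef_rot: [1.0, -0.011, 0.0, 0.0]
contact_force: [0.0, 0.3, -1.6]
opening: 0.583
```

Request:
carry_out(motion=[0, 0, 0, 0, 0, 0, 0, 0, 0, 0, 0, 0, 0, 0, 0, 0, 0, 0, 0, 0, -1, 0, 0, 0, 0, 0, -4, 0, 0, 0, 0, 0, -4, 0, 0, 0, 0, 0, -3, 0, 0, 0, 0, 0, 0, 0, 0, 0], hand=6.3)

```text
clock: 19.2
tool_pos: [0.5823, -0.2976, 0.2257]
eef_rot: [1.0, -0.011, 0.003, 0.002]
contact_force: [1.0, -0.4, -0.6]
opening: 0.719
```

```bash
python3 - <<'E'
from h import *
p=snap("wrist"); tilerect(p,.035,.055)
st=monitor.get_state();print(np.round(st["tool_pos"],4),yawof(st["eef_rot"]))
p=snap("top"); tilerect(p,.0,.055)
E
```

```text
0.93 [283.9, 157.3, 354.9, 307.7] (array([ 0.5817, -0.2978]), array([0.1187, 0.0525]), -1.0, 0.0444, 10061) press [-0.0261 -0.0856]
[ 0.5804 -0.297   0.2223] -1.235232205175738
0.76 [448.0, 236.9, 467.5, 263.2] (array([ 0.5625, -0.2967]), array([0.0655, 0.0509]), 0.6, 0.0452, 435) press [-0.0453 -0.0849]
0.72 [270.3, 294.4, 320.1, 320.0] (array([0.4192, 0.1035]), array([0.1211, 0.0518]), 85.8, 0.009, 919) press [-0.1975  0.312 ]
0.25 [368.4, 263.6, 478.8, 274.7] (array([ 0.5173, -0.211 ]), array([0.28  , 0.0265]), 88.5, 0.0445, 139) press [-0.0924 -0.0002]
```

Request:
carry_out(motion=[0, 0, 0, 0, 0, -0.185, 0, 0, 0, 0, 0, -0.185, 0, 0, 0, 0, 0, -0.185, 0, 0, 0, 0, 0, -0.185, 0, 0, 0, 0, 0, -0.185, 0, 0, 0, 0, 0, -0.185, 0, 0, 0, 0, 0, -0.185, 0, 0, 0, 0, 0, -0.185], hand=7.5)

```text
clock: 20.4
tool_pos: [0.5801, -0.2969, 0.2208]
eef_rot: [0.744, 0.669, -0.001, -0.001]
contact_force: [-0.4, 0.1, 0.8]
opening: 0.851
```

Request:
carry_out(motion=[4.2, -2.4, -0.4, 0, 0, 0, 4.2, -2.4, -0.4, 0, 0, 0, 4.2, -2.4, -0.4, 0, 0, 0, 4.2, -2.4, -0.4, 0, 0, 0, 4.2, -2.4, -0.4, 0, 0, 0, 4.2, -2.4, -0.4, 0, 0, 0, 4.2, -2.4, -0.4, 0, 0, 0, 4.2, -2.4, -0.4, 0, 0, 0])

```text
clock: 21.4
tool_pos: [0.4265, 0.0596, 0.2535]
eef_rot: [0.746, 0.666, -0.001, -0.0]
contact_force: [0.7, 0.2, 0.0]
opening: 0.851
```

```bash
python3 - <<'E'
from h import *
p=snap("wrist"); tilerect(p,.003,.02)
st=monitor.get_state();print(np.round(st["tool_pos"],4),yawof(st["eef_rot"]),np.round(st["q"],2))
print(go(.4192,.1037,.021,86))
E
```

```text
0.95 [236.7, 2.9, 312.4, 71.8] (array([0.4077, 0.2122]), array([0.0539, 0.0502]), -88.8, 0.0085, 4262) press [-0.2114  0.4204]
0.61 [402.4, 232.3, 638.4, 456.0] (array([ 0.5682, -0.0649]), array([0.315 , 0.1957]), 33.4, 0.0171, 714) press [-0.0448  0.1469]
0.58 [268.7, 90.3, 336.0, 232.4] (array([0.4186, 0.1041]), array([0.1186, 0.0514]), 86.7, 0.0085, 7742) press [-0.1981  0.3126]
[0.4257 0.0634 0.2543] 84.1282312944017 [ 0.18  0.6  -0.67  2.17  0.68  0.59 -1.09]
(array([ 3.9 , -1.04, 18.84]), array([-0.001, -0.002, -0.033]))
```

Request:
carry_out(motion=[3.98, -1.12, 0, 0, 0, -0.045, 0, 0, 3, 0, 0, 0, 0, 0, 3, 0, 0, 0, 0, 0, 2, 0, 0, 0, 0, 0, 2, 0, 0, 0, 0, 0, 1.5, 0, 0, 0, 0, 0, 1.5, 0, 0, 0, 0, 0, 1.5, 0, 0, 0])

```text
clock: 22.5
tool_pos: [0.4209, 0.0981, 0.1079]
eef_rot: [0.731, 0.682, -0.001, -0.0]
contact_force: [0.6, 0.4, -0.2]
opening: 0.853
```

```bash
python3 - <<'E'
from h import *
st=monitor.get_state();print(np.round(st["tool_pos"],4),yawof(st["eef_rot"]),np.round(st["q"],2))
print(go(.4186,.1041,.021,86.7))
E
```

```text
[0.4209 0.0981 0.1079] 86.06710239890516 [-0.28  0.86 -0.09  2.27  1.31  0.07 -1.71]
(array([ 0.59, -0.27,  4.19]), array([-0.002,  0.001, -0.011]))
```

Request:
carry_out(motion=[0.3, -0.1, 0.5, 0, 0, -0.005, 0.29, -0.17, 0.5, 0, 0, -0.006, 0, 0, 0.6, 0, 0, 0, 0, 0, 0.6, 0, 0, 0, 0, 0, 0.6, 0, 0, 0, 0, 0, 0.6, 0, 0, 0, 0, 0, 0.5, 0, 0, 0, 0, 0, 0.2, 0, 0, 0])

```text
clock: 23.5
tool_pos: [0.4185, 0.1049, 0.0677]
eef_rot: [0.727, 0.687, -0.001, 0.0]
contact_force: [-0.5, 0.6, -0.1]
opening: 0.851
```

```bash
python3 - <<'E'
from h import *
st=monitor.get_state();print(np.round(st["tool_pos"],4),yawof(st["eef_rot"]),np.round(st["q"],2))
print(go(.4186,.1041,.021,86.7))
E
```

```text
[0.4185 0.1049 0.0677] 86.7661741149885 [-0.17  0.96 -0.29  2.27  1.82  0.25 -2.23]
(array([-0.08,  0.01,  0.17]), array([-0.001,  0.001,  0.001]))
```

Request:
carry_out(motion=[-0.08, 0, 0.15, 0, 0, 0, 0, 0, 0, 0, 0, 0, 0, 0, 0, 0, 0, 0, 0, 0, 0, 0, 0, 0, 0, 0, 0, 0, 0, 0], hand=4.6)

```text
clock: 24.12
tool_pos: [0.4186, 0.1043, 0.0667]
eef_rot: [0.727, 0.687, -0.0, 0.0]
contact_force: [0.5, -0.9, -0.7]
opening: 0.587
```

Request:
carry_out(motion=[0, 0, -1, 0, 0, 0, 0, 0, -1.2, 0, 0, 0, 0, 0, -1.2, 0, 0, 0, 0, 0, -1.5, 0, 0, 0, 0, 0, -1.5, 0, 0, 0, 0, 0, -1.5, 0, 0, 0, 0, 0, -2, 0, 0, 0, 0, 0, -3, 0, 0, 0])

```text
clock: 25.12
tool_pos: [0.4186, 0.1041, 0.1937]
eef_rot: [0.727, 0.687, -0.0, 0.001]
contact_force: [0.1, 0.1, -0.2]
opening: 0.578
```

```bash
python3 - <<'E'
from h import *
st=monitor.get_state();print(np.round(st["tool_pos"],4),yawof(st["eef_rot"]),np.round(st["q"],2),st["opening"]*8.81,st["contact_force"])
print(p2w(-.0265,0),go(*p2w(-.0265,0),.14,-1.27))
E
```

```text
[0.4186 0.1041 0.1937] 86.76945471184338 [-0.01  0.7  -0.54  2.22  0.89  0.44 -1.34] 5.090237098413966 [ 0.11212197  0.11274492 -0.20972042]
[ 0.58320651 -0.21221266] (array([-30.65,  18.22,   0.93]), array([0.002, 0.   , 1.537]))
```

Request:
carry_out(motion=[-5, 0.28, 0, 0, 0, 0, -5, 0.28, 0, 0, 0, 0, -5, 0.28, 0, 0, 0, 0, -5, 0.28, 0, 0, 0, 0, -2.66, 4.27, 0, 0, 0, 0, -2.66, 4.27, 0, 0, 0, 0, -2.66, 4.27, 0, 0, 0, 0, -2.67, 4.28, 0, 0, 0, 0])

```text
clock: 26.12
tool_pos: [0.5842, -0.2133, 0.1938]
eef_rot: [0.727, 0.687, 0.001, 0.001]
contact_force: [1.6, -0.0, -1.2]
opening: 0.582
```

Request:
carry_out(motion=[0, 0, 0, 0, 0, 0.18, 0, 0, 0, 0, 0, 0.18, 0, 0, 0, 0, 0, 0.18, 0, 0, 0, 0, 0, 0.18, 0, 0, 0, 0, 0, 0.18, 0, 0, 0, 0, 0, 0.18, 0, 0, 0, 0, 0, 0.18, 0, 0, 0, 0, 0, 0.18])

```text
clock: 27.12
tool_pos: [0.583, -0.2118, 0.1937]
eef_rot: [0.999, 0.034, 0.001, 0.0]
contact_force: [0.2, -0.2, -1.3]
opening: 0.587
```

Request:
carry_out(motion=[0, 0, 0, 0, 0, 0.1, 0, 0, 2, 0, 0, 0, 0, 0, 0, 0, 0, 0, 0, 0, 0, 0, 0, 0])

```text
clock: 27.62
tool_pos: [0.5836, -0.2119, 0.1742]
eef_rot: [1.0, -0.013, 0.001, 0.0]
contact_force: [1.1, -1.1, 0.3]
opening: 0.583
```

```bash
python3 - <<'E'
from h import *
p=snap("wrist"); st=monitor.get_state();z=st["tool_pos"][2];tilerect(p,z-.075,z-.045); tilerect(p,.04,.05)
print(np.round(st["tool_pos"],4),yawof(st["eef_rot"]),np.round(st["q"],2),st["opening"]*8.81,st["contact_force"])
print(w2p(st["tool_pos"][:2]),go(*p2w(-.0265,0),.0575,-1.27))
E
```

```text
0.82 [254.8, 178.2, 386.1, 428.7] (array([ 0.5841, -0.2118]), array([0.1195, 0.0523]), -2.1, 0.1159, 24538) press [-0.0256  0.0004]
0.91 [412.3, 162.0, 512.6, 343.8] (array([ 0.5813, -0.2975]), array([0.1184, 0.0517]), -0.5, 0.0445, 13303) press [-0.0265 -0.0853]
0.82 [254.8, 178.2, 386.1, 428.7] (array([ 0.5237, -0.2099]), array([0.0751, 0.0013]), 89.3, 0.0461, 10) press [-0.086  0.001]
[ 0.5838 -0.212   0.1745] -1.48362102220057 [ 0.44  0.86 -0.29  1.68  0.37  0.65 -1.65] 5.143540836559852 [-0.28361992  0.36787932 -1.72916307]
[-0.0259  0.0003] (array([-0.1 ,  0.01,  7.21]), array([ 0.001, -0.004, -0.004]))
```

Request:
carry_out(motion=[-0.08, 0, 2.5, 0, 0, -0.008, 0, 0, 2, 0, 0, 0, 0, 0, 1.2, 0, 0, 0, 0, 0, 0.8, 0, 0, 0, 0, 0, 0.5, 0, 0, 0, 0, 0, 0.2, 0, 0, 0, 0, 0, 0, 0, 0, 0])

```text
clock: 28.65
tool_pos: [0.5831, -0.212, 0.1027]
eef_rot: [1.0, -0.009, 0.001, 0.0]
contact_force: [-1.5, 0.1, 3.1]
opening: 0.581
```

Request:
carry_out(motion=[0, 0, 0, 0, 0, 0, 0, 0, 0, 0, 0, 0, 0, 0, 0, 0, 0, 0, 0, 0, -1, 0, 0, 0, 0, 0, -4, 0, 0, 0, 0, 0, -4, 0, 0, 0, 0, 0, -3, 0, 0, 0, 0, 0, 0, 0, 0, 0], hand=6.3)

```text
clock: 29.65
tool_pos: [0.5842, -0.2123, 0.2252]
eef_rot: [1.0, -0.009, 0.004, 0.001]
contact_force: [0.0, 0.0, -1.2]
opening: 0.714
```

```bash
python3 - <<'E'
from h import *
p=snap("wrist"); st=monitor.get_state();tilerect(p,.04,.05)
print(np.round(st["tool_pos"],4),yawof(st["eef_rot"]))
p=snap("top"); 
for d in finder.masks_of(p,"straightedge")[:2]: print("SE",round(d["p"],2),rect(cloud(p,d["pixels"]),0,.05))
E
```

```text
0.96 [394.7, 161.0, 475.6, 311.8] (array([ 0.5807, -0.2975]), array([0.1195, 0.0517]), -1.2, 0.0445, 9429) press [-0.0271 -0.0853]
0.72 [282.8, 154.6, 355.5, 308.6] (array([ 0.5843, -0.212 ]), array([0.1179, 0.0511]), -1.0, 0.0444, 10007) press [-0.0254  0.0002]
[ 0.5831 -0.2121  0.2234] -1.0331512898259727
SE 0.97 (array([0.721, 0.118]), array([0.2601, 0.0308]), 0.2, 0.0114, 1118)
SE 0.75 (array([ 0.5621, -0.2123]), array([0.0676, 0.0544]), 0.9, 0.0445, 505)
```

Request:
carry_out(motion=[0, 0, 0, 0, 0, -0.185, 0, 0, 0, 0, 0, -0.185, 0, 0, 0, 0, 0, -0.185, 0, 0, 0, 0, 0, -0.185, 0, 0, 0, 0, 0, -0.185, 0, 0, 0, 0, 0, -0.185, 0, 0, 0, 0, 0, -0.185, 0, 0, 0, 0, 0, -0.185])

```text
clock: 30.85
tool_pos: [0.5821, -0.2118, 0.2206]
eef_rot: [0.742, 0.67, 0.0, 0.0]
contact_force: [-0.4, 0.5, 0.4]
opening: 0.719
```

Request:
carry_out(motion=[-0.55, -5, -0.3, 0, 0, 0, -0.55, -5, -0.3, 0, 0, 0, -0.55, -5, -0.3, 0, 0, 0, 5.47, -0.59, -0.4, 0, 0, 0, 5.47, -0.59, -0.4, 0, 0, 0, 5.47, -0.59, -0.4, 0, 0, 0, 5.47, -0.59, -0.4, 0, 0, 0, 5.47, -0.59, -0.4, 0, 0, 0])

```text
clock: 31.85
tool_pos: [0.4316, 0.0646, 0.2498]
eef_rot: [0.744, 0.668, 0.0, 0.001]
contact_force: [1.4, -0.8, 0.4]
opening: 0.713
```

Request:
carry_out(motion=[5.47, -0.59, 0, 0, 0, -0.108, 0, 0, 0, 0, 0, 0])

```text
clock: 32.1
tool_pos: [0.4318, 0.1232, 0.2503]
eef_rot: [0.704, 0.71, 0.002, -0.0]
contact_force: [-0.0, -0.2, 0.1]
opening: 0.713
```

```bash
python3 - <<'E'
from h import *
p=snap("wrist","w6.png"); tilerect(p,.003,.02); st=monitor.get_state()
print(np.round(st["tool_pos"],4),yawof(st["eef_rot"]),np.round(st["q"],2),st["opening"])
P=cloud(p); Q=P[(P[:,0]>.45)&(P[:,0]<.6)&(P[:,1]>.2)&(P[:,1]<.35)&(P[:,2]>.05)&(P[:,2]<.3)]
print("chest front",np.percentile(Q[:,0],[0.5,2,5]),np.percentile(Q[:,1],[.5,2]))
for d in finder.masks_of(p,"bowl")[:1]: print("bowl",rect(cloud(p,d["pixels"]),.01,.06))
E
```

```text
0.75 [249.2, 0.0, 321.6, 146.8] (array([0.4061, 0.2411]), array([0.1125, 0.0512]), -86.4, 0.0085, 8879) press [-0.2136  0.4493]
[0.4316 0.1179 0.2496] 90.00043834906906 [ 0.09  0.64 -0.72  2.12  0.72  0.64 -1.15] 0.7140660758038158
chest front [0.49748618 0.49773967 0.49796829] [0.2005389  0.20211139]
bowl (array([0.5054, 0.1622]), array([0.0666, 0.0661]), -44.5, 0.0245, 3816)
```

View pics/w6.png

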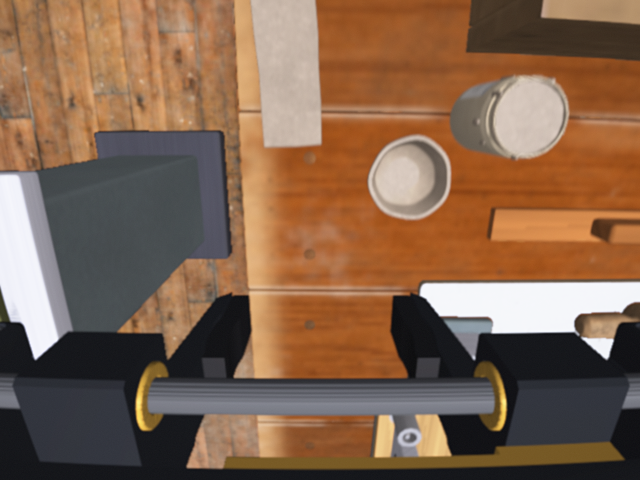

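```bash
python3 - <<'E'
from h import *
print(go(.4091,.194,.021,93.6))
E
```

```text
(array([ 7.76, -2.28, 18.34]), array([ 0.   ,  0.003, -0.065]))
```

Request:
carry_out(motion=[3.88, -1.14, 0, 0, 0, 0, 3.88, -1.14, 0, 0, 0, -0.065, 0, 0, 4, 0, 0, 0, 0, 0, 4, 0, 0, 0, 0, 0, 3, 0, 0, 0, 0, 0, 2, 0, 0, 0, 0, 0, 1.5, 0, 0, 0, 0, 0, 0, 0, 0, 0])

```text
clock: 33.25
tool_pos: [0.4097, 0.1936, 0.1044]
eef_rot: [0.685, 0.729, -0.001, 0.002]
contact_force: [0.7, -0.7, -0.7]
opening: 0.712
```

```bash
python3 - <<'E'
from h import *
st=monitor.get_state()
print(np.round(st["tool_pos"],4),yawof(st["eef_rot"]),np.round(st["q"],2),st["contact_force"]);print(go(.4091,.194,.0212,93.6))
E
```

```text
[0.4097 0.1936 0.1044] 93.55794126552885 [-0.35  0.88 -0.31  2.2   1.24  0.26 -1.72] [ 0.69593115 -0.67288348 -0.65337666]
(array([ 0.06, -0.06,  3.82]), array([ 0.001,  0.004, -0.001]))
```

Request:
carry_out(motion=[0.03, -0.03, 0.8, 0, 0.002, 0, 0.03, -0.03, 0.8, 0, 0.002, 0, 0, 0, 0.8, 0, 0, 0, 0, 0, 0.8, 0, 0, 0, 0, 0, 0.4, 0, 0, 0, 0, 0, 0.2, 0, 0, 0, 0, 0, 0, 0, 0, 0])

```text
clock: 34.12
tool_pos: [0.4096, 0.1957, 0.0675]
eef_rot: [0.685, 0.729, 0.002, -0.0]
contact_force: [0.4, 0.1, 0.2]
opening: 0.713
```

Request:
carry_out(motion=[0, 0, 0, 0, 0, 0, 0, 0, 0, 0, 0, 0, 0, 0, 0, 0, 0, 0, 0, 0, 0, 0, 0, 0], hand=4.6)

```text
clock: 34.62
tool_pos: [0.4093, 0.1961, 0.0675]
eef_rot: [0.684, 0.729, 0.002, 0.0]
contact_force: [-0.3, -0.8, 4.9]
opening: 0.58
```

Request:
carry_out(motion=[-0.5, 0, 0, 0, 0, 0, -1, 0, 0, 0, 0, 0, -1, 0, 0, 0, 0, 0, -1, 0, 0, 0, 0, 0, -1, 0, 0, 0, 0, 0, -1, 0, 0, 0, 0, 0, -0.5, 0, 0, 0, 0, 0, 0, 0, 0, 0, 0, 0])

```text
clock: 35.62
tool_pos: [0.4132, 0.137, 0.0675]
eef_rot: [0.684, 0.73, 0.003, -0.001]
contact_force: [0.0, 1.1, 7.1]
opening: 0.578
```

```bash
python3 - <<'E'
from h import *
st=monitor.get_state()
print(np.round(st["tool_pos"],4),yawof(st["eef_rot"]),np.round(st["q"],2),st["contact_force"],st["opening"]*8.81)
p=snap("wrist"); tilerect(p,.003,.02)
p=snap("top"); tilerect(p,.003,.02)
E
```

```text
[0.4132 0.137  0.0675] 93.72470160697564 [-0.24  0.96 -0.3   2.26  1.82  0.24 -2.18] [0.01690944 1.1381808  7.10654114] 5.094481246251326
0.84 [241.7, 45.3, 389.0, 340.3] (array([0.4105, 0.1863]), array([0.1186, 0.0521]), -85.4, 0.0085, 37675) press [-0.208   0.3946]
0.54 [239.4, 301.2, 253.8, 318.1] (array([0.4094, 0.2236]), array([0.0495, 0.0414]), 10.3, 0.0093, 227) press [-0.2099  0.4319]
```

Request:
carry_out(motion=[0, 0, 0, 0, 0, 0, 0, 0, 0, 0, 0, 0, 0, 0, -1, 0, 0, 0, 0, 0, -1, 0, 0, 0, 2.5, 0, 0, 0, 0, 0, 2.45, 0.05, 0, 0, 0, -0.014, 0, 0, 0, 0, 0, 0], hand=6.3)

```text
clock: 36.7
tool_pos: [0.4102, 0.1876, 0.0871]
eef_rot: [0.678, 0.735, 0.002, -0.0]
contact_force: [0.5, -0.4, -0.4]
opening: 0.716
```

```bash
python3 - <<'E'
from h import *
p=snap("wrist"); tilerect(p,.003,.02)
st=monitor.get_state()
print(np.round(st["tool_pos"],4),yawof(st["eef_rot"]),np.round(st["q"],2),st["contact_force"],st["opening"]*8.81)
print(go(.4105,.1863,.0217,94.6))
E
```

```text
0.97 [259.6, 177.1, 374.4, 375.8] (array([0.41  , 0.1934]), array([0.1043, 0.0514]), -85.1, 0.0085, 20842) press [-0.2087  0.4017]
[0.4102 0.1845 0.0871] 94.48420847728109 [-0.47  0.9  -0.09  2.22  1.4   0.07 -1.84] [ 0.18140099 -0.8849813  -0.55576961] 6.320584265819342
(array([0.17, 0.04, 2.04]), array([ 0.002, -0.001, -0.002]))
```

Request:
carry_out(motion=[0.1, 0.02, 0.5, 0, 0, 0, 0.07, 0.02, 0.5, 0, 0, 0, 0, 0, 0.5, 0, 0, 0, 0, 0, 0.5, 0, 0, 0, 0, 0, 0, 0, 0, 0])

```text
clock: 37.42
tool_pos: [0.4106, 0.1864, 0.0669]
eef_rot: [0.679, 0.734, 0.002, -0.0]
contact_force: [-0.4, 0.0, -0.3]
opening: 0.716
```

Request:
carry_out(motion=[0, 0, 0, 0, 0, 0, 0, 0, 0, 0, 0, 0, 0, 0, 0, 0, 0, 0, 0, 0, 0, 0, 0, 0], hand=4.6)

```text
clock: 37.92
tool_pos: [0.4107, 0.1876, 0.0673]
eef_rot: [0.679, 0.734, 0.002, -0.0]
contact_force: [0.6, -0.5, -0.3]
opening: 0.585
```

Request:
carry_out(motion=[0, 0, -1, 0, 0, 0, 0, 0, -1.2, 0, 0, 0, 0, 0, -1.2, 0, 0, 0, 0, 0, -1.5, 0, 0, 0, 0, 0, -1.5, 0, 0, 0, 0, 0, -1.5, 0, 0, 0, 0, 0, -2, 0, 0, 0, 0, 0, -3, 0, 0, 0])

```text
clock: 38.92
tool_pos: [0.4099, 0.1867, 0.1965]
eef_rot: [0.679, 0.734, 0.001, -0.0]
contact_force: [0.8, -0.2, -0.6]
opening: 0.585
```

```bash
python3 - <<'E'
from h import *
st=monitor.get_state();print(np.round(st["tool_pos"],4),yawof(st["eef_rot"]),np.round(st["q"],2),st["opening"]*8.81,st["contact_force"])
print(p2w(-.0265,0.083),go(*p2w(-.0265,0.083),.14,-1.27))
E
```

```text
[0.4099 0.1867 0.1965] 94.50424476343936 [-0.17  0.72 -0.58  2.17  0.85  0.5  -1.34] 5.156656069293195 [ 0.8312039  -0.15992298 -0.59373555]
[ 0.58504611 -0.12923305] (array([-32.87,  14.98,   1.1 ]), array([-1.000e-03, -2.000e-03,  1.672e+00]))
```

Request:
carry_out(motion=[-4.5, -0.36, -0.1, 0, 0, 0, -4.5, -0.36, -0.1, 0, 0, 0, -4.5, -0.36, -0.1, 0, 0, 0, -4.5, -0.36, -0.1, 0, 0, 0, -4.5, -0.36, -0.1, 0, 0, 0, -4.5, -0.36, -0.1, 0, 0, 0, -4.5, -0.36, 0, 0, 0, 0, 0, 0, 0, 0, 0, 0.184])

```text
clock: 39.92
tool_pos: [0.4084, -0.1337, 0.2006]
eef_rot: [0.748, 0.664, 0.001, -0.0]
contact_force: [-0.0, 1.1, -0.7]
opening: 0.582
```

Request:
carry_out(motion=[0, 0, 0, 0, 0, 0.186, 0, 0, 0, 0, 0, 0.186, 0, 0, 0, 0, 0, 0.186, 0, 0, 0, 0, 0, 0.186, 0, 0, 0, 0, 0, 0.186, 0, 0, 0, 0, 0, 0.186, 0, 0, 0, 0, 0, 0.186, 0, 0, 0, 0, 0, 0.186])

```text
clock: 40.92
tool_pos: [0.4097, -0.1288, 0.2012]
eef_rot: [1.0, -0.014, 0.001, -0.002]
contact_force: [0.3, 0.3, -0.8]
opening: 0.581
```

```bash
python3 - <<'E'
from h import *
st=monitor.get_state();print(np.round(st["tool_pos"],4),yawof(st["eef_rot"]),np.round(st["q"],2),st["opening"]*8.81,st["contact_force"])
print(go(*p2w(-.0265,0.083),.155,-1.27))
E
```

```text
[ 0.4097 -0.1288  0.2012] -1.645740572987337 [ 0.32  0.65 -0.19  2.23  0.39  0.29 -1.81] 5.12009620117972 [ 0.28430247  0.25656792 -0.77727406]
(array([17.53, -0.46,  0.16]), array([-0.003, -0.002, -0.007]))
```

Request:
carry_out(motion=[4.4, -0.12, 0, 0, 0, -0.004, 4.4, -0.12, 0, 0, 0, 0, 4.4, -0.11, 0, 0, 0, 0, 4.33, -0.11, 0, 0, 0, 0, 0, 0, 1.5, 0, 0, 0, 0, 0, 1, 0, 0, 0, 0, 0, 0, 0, 0, 0, 0, 0, 0, 0, 0, 0])

```text
clock: 41.92
tool_pos: [0.5846, -0.1279, 0.1767]
eef_rot: [1.0, -0.009, 0.001, -0.002]
contact_force: [0.6, 0.3, -0.8]
opening: 0.582
```

```bash
python3 - <<'E'
from h import *
p=snap("wrist"); st=monitor.get_state();z=st["tool_pos"][2];tilerect(p,z-.075,z-.045); tilerect(p,.04,.05)
print(np.round(st["tool_pos"],4),yawof(st["eef_rot"]),np.round(st["q"],2),st["opening"]*8.81,st["contact_force"])
print(w2p(st["tool_pos"][:2]),go(*p2w(-.0265,.083),.0575,-1.27))
E
```

```text
0.61 [252.6, 183.6, 386.0, 427.0] (array([ 0.5842, -0.1277]), array([0.1191, 0.0514]), -0.5, 0.1178, 24210) press [-0.0274  0.0845]
0.95 [525.7, 163.0, 640.0, 339.1] (array([ 0.5813, -0.2969]), array([0.1186, 0.0526]), -0.9, 0.0445, 13059) press [-0.0265 -0.0847]
0.77 [409.9, 159.0, 509.9, 341.6] (array([ 0.5833, -0.2124]), array([0.1196, 0.0517]), -0.4, 0.0445, 13183) press [-0.0264 -0.0002]
[ 0.5849 -0.1279  0.177 ] -1.0923751208443484 [ 0.29  0.83 -0.26  1.75  0.34  0.6  -1.76] 5.124620801147277 [-0.0722592   0.83603623 -0.71753611]
[-0.0267  0.0843] (array([-0.04,  0.16,  7.46]), array([-0.003, -0.003,  0.003]))
```

Request:
carry_out(motion=[0.05, 0.1, 2.5, 0, -0.002, 0.004, 0, 0, 2, 0, 0, 0, 0, 0, 1.2, 0, 0, 0, 0, 0, 0.8, 0, 0, 0, 0, 0, 0.6, 0, 0, 0, 0, 0, 0.3, 0, 0, 0, 0, 0, 0, 0, 0, 0])

```text
clock: 42.95
tool_pos: [0.586, -0.1285, 0.1032]
eef_rot: [1.0, -0.011, 0.0, -0.002]
contact_force: [-0.2, 0.9, 1.1]
opening: 0.584
```

Request:
carry_out(motion=[0, 0, 0, 0, 0, 0, 0, 0, 0, 0, 0, 0, 0, 0, 0, 0, 0, 0, 0, 0, -1, 0, 0, 0, 0, 0, -4, 0, 0, 0, 0, 0, -5, 0, 0, 0, 0, 0, -5, 0, 0, 0, 0, 0, 0, 0, 0, 0], hand=6.3)

```text
clock: 43.95
tool_pos: [0.5881, -0.1292, 0.2574]
eef_rot: [1.0, -0.012, 0.005, -0.001]
contact_force: [-0.8, -0.4, -0.9]
opening: 0.716
```

```bash
python3 - <<'E'
from h import *
p=snap("wrist","w7.png"); tilerect(p,.04,.05); st=monitor.get_state()
print(np.round(st["tool_pos"],4),yawof(st["eef_rot"]),np.round(st["q"],2))
p=snap("top")
for d in finder.masks_of(p,"straightedge")[:1]: C=cloud(p,d["pixels"]);print("SE",round(d["p"],2),rect(C,0,.05),rect(C,.03,.05))
E
```

```text
0.89 [479.1, 159.7, 559.7, 294.5] (array([ 0.5814, -0.2967]), array([0.1177, 0.0523]), -1.3, 0.0446, 7837) press [-0.0264 -0.0845]
0.78 [383.6, 155.7, 459.1, 295.6] (array([ 0.5839, -0.212 ]), array([0.1179, 0.0518]), -1.2, 0.0445, 8083) press [-0.0258  0.0002]
0.65 [287.7, 158.6, 353.6, 293.6] (array([ 0.5862, -0.1281]), array([0.118 , 0.0507]), -0.9, 0.0444, 8145) press [-0.0254  0.0842]
0.51 [72.1, 0.0, 618.1, 329.9] (array([ 0.6408, -0.1583]), array([0.3544, 0.1803]), -80.2, 0.0459, 14860) press [0.0299 0.0552]
[ 0.5856 -0.1291  0.2532] -1.3182605664871911 [ 0.32  0.73 -0.31  1.69  0.29  0.77 -1.72]
SE 0.8 (array([0.7187, 0.1176]), array([0.2577, 0.0296]), -0.3, 0.0114, 1018) (array([0.7205, 0.1181]), array([0.0711, 0.0183]), 1.7, 0.0377, 191)
```

View pics/w7.png

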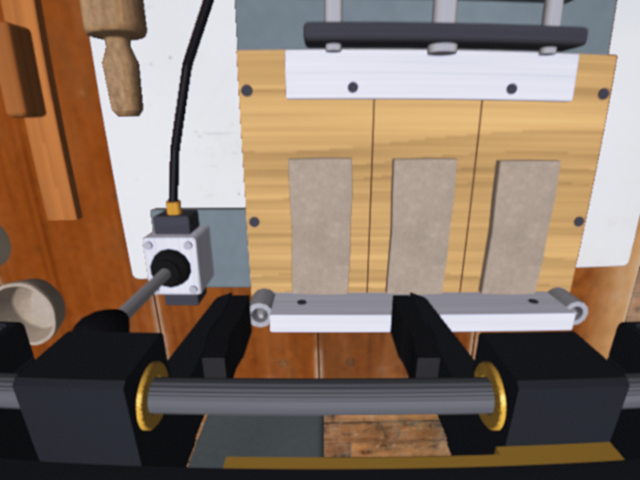

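```bash
python3 - <<'E'
from h import *
st=monitor.get_state();print(go(.70,.1175,.25,-.2))
E
```

```text
(array([ 10.94, -24.93,  -4.29]), array([-0.003,  0.002, -0.019]))
```

Request:
carry_out(motion=[0, 0, -4.3, 0, 0, -0.019, 2.18, -5, 0, 0, 0, 0, 2.18, -5, 0, 0, 0, 0, 2.18, -5, 0, 0, 0, 0, 2.18, -5, 0, 0, 0, 0, 2.2, -4.93, 0, 0, 0, 0, 0, 0, 0, 0, 0, 0, 0, 0, 0, 0, 0, 0], hand=5)

```text
clock: 45.15
tool_pos: [0.6953, 0.1191, 0.2946]
eef_rot: [1.0, -0.002, -0.001, -0.001]
contact_force: [0.3, -0.4, -0.3]
opening: 0.566
```

```bash
python3 - <<'E'
from h import *
p=snap("wrist"); st=monitor.get_state()
for d in finder.masks_of(p,"straightedge")[:2]: C=cloud(p,d["pixels"]);print("SE",round(d["p"],2),rect(C,0,.05),rect(C,.03,.05),rect(C,.0,.02))
print(np.round(st["tool_pos"],4),yawof(st["eef_rot"]),np.round(st["q"],2))
print(go(.72,.1178,.036,0))
E
```

```text
SE 0.8 (array([0.7213, 0.1179]), array([0.259 , 0.0317]), -0.3, 0.01, 7841) (array([0.7218, 0.1176]), array([0.0701, 0.0179]), -0.5, 0.0373, 1468) (array([0.7213, 0.1179]), array([0.259 , 0.0317]), -0.3, 0.0098, 6355)
[0.6954 0.1179 0.295 ] -0.3025513750242705 [-0.09  0.82 -0.3   1.29  0.25  1.07 -2.  ]
(array([ 2.470e+00, -2.000e-02,  2.145e+01]), array([-0.001,  0.001, -0.006]))
```

Request:
carry_out(motion=[2.62, -0.02, 0, 0, 0, 0, 0, 0, 5, 0, 0, 0, 0, 0, 5, 0, 0, 0, 0, 0, 5, 0, 0, 0, 0, 0, 3.5, 0, 0, 0, 0, 0, 2, 0, 0, 0, 0, 0, 0.95, 0, 0, 0, 0, 0, 0, 0, 0, 0])

```text
clock: 46.25
tool_pos: [0.7226, 0.1203, 0.0825]
eef_rot: [1.0, -0.002, 0.001, -0.002]
contact_force: [-0.4, 1.0, 1.0]
opening: 0.566
```

Request:
carry_out(motion=[0, 0, 0, 0, 0, 0, 0, 0, 0, 0, 0, 0, 0, 0, 0, 0, 0, 0, 0, 0, 0, 0, 0, 0, 0, 0, 0, 0, 0, 0, 0, 0, 0, 0, 0, 0], hand=0.8, grip_force=30)

```text
clock: 47.0
tool_pos: [0.7226, 0.12, 0.0826]
eef_rot: [1.0, -0.002, 0.001, -0.001]
contact_force: [-1.3, -2.9, 5.8]
opening: 0.203
```

Request:
carry_out(motion=[0, 0, -1, 0, 0, 0, 0, 0, -4, 0, 0, 0, 0, 0, -5, 0, 0, 0, 0, 0, -5, 0, 0, 0, 0, 0, -5, 0, 0, 0, 0, 0, -3, 0, 0, 0, 0, 0, 0, 0, 0, 0])

```text
clock: 47.88
tool_pos: [0.723, 0.1207, 0.3148]
eef_rot: [1.0, -0.002, 0.003, -0.003]
contact_force: [0.3, -0.5, -1.9]
opening: 0.204
```

```bash
python3 - <<'E'
from h import *
st=monitor.get_state()
print(np.round(st["tool_pos"],4),yawof(st["eef_rot"]),np.round(st["q"],2),st["opening"]*8.81,st["contact_force"])
print(p2w(.053,0),go(*p2w(.053,0),.21,88.73))
E
```

```text
[0.723  0.1207 0.3148] -0.20623668901036846 [-0.1   0.85 -0.3   1.17  0.24  1.15 -1.97] 1.7970648871797734 [ 0.32416112 -0.52028403 -1.86928935]
[ 0.66268698 -0.21397468] (array([-5.95, 33.52,  5.76]), array([-0.   , -0.009, -1.552]))
```

Request:
carry_out(motion=[-0.85, 4.79, 0, 0, 0, 0, -0.85, 4.79, 0, 0, 0, 0, -0.85, 4.79, 0, 0, 0, 0, -0.85, 4.79, 0, 0, 0, 0, -0.85, 4.79, 0, 0, 0, 0, -0.85, 4.79, 0, 0, 0, 0, -0.85, 4.78, 0, 0, 0, 0, 0, 0, 0, 0, 0, -0.128])

```text
clock: 48.88
tool_pos: [0.6585, -0.2219, 0.3077]
eef_rot: [0.998, 0.059, -0.003, 0.0]
contact_force: [0.3, -0.3, -1.4]
opening: 0.196
```

Request:
carry_out(motion=[0, 0, 0, 0, 0, -0.178, 0, 0, 0, 0, 0, -0.178, 0, 0, 0, 0, 0, -0.178, 0, 0, 0, 0, 0, -0.178, 0, 0, 0, 0, 0, -0.178, 0, 0, 0, 0, 0, -0.178, 0, 0, 0, 0, 0, -0.178, 0, 0, 0, 0, 0, -0.178])

```text
clock: 49.88
tool_pos: [0.6604, -0.2146, 0.3081]
eef_rot: [0.713, 0.702, 0.0, -0.003]
contact_force: [0.2, -0.0, -0.8]
opening: 0.199
```

```bash
python3 - <<'E'
from h import *
p=snap("top"); st=monitor.get_state()
print(np.round(st["tool_pos"],4),yawof(st["eef_rot"]),np.round(st["q"],2),st["opening"]*8.81,st["contact_force"])
for d in finder.masks_of(p,"straightedge")[:2]: C=cloud(p,d["pixels"]);print("SE",round(d["p"],2),rect(C,.1,.4))
p=snap("wrist","w8.png")
for d in finder.masks_of(p,"straightedge")[:2]: C=cloud(p,d["pixels"]);print("SE",round(d["p"],2),d["extent"],rect(C,.22,.26),rect(C,.26,.3),w2p(rect(C,.1,.4)[0]))
print(w2p(st["tool_pos"][:2]),go(*p2w(.055,0),.11,88.73))
E
```

```text
[ 0.6603 -0.2149  0.308 ] 89.38176972826355 [ 0.58  0.87 -0.73  1.3   0.57  1.19 -0.19] 1.7549279259585484 [-0.26701186  0.25685242 -1.27493938]
SE 0.66 (array([ 0.6522, -0.1886]), array([0.2078, 0.0484]), 84.8, 0.236, 778)
SE 0.57 [279.0, 2.4, 360.2, 460.5] (array([ 0.6612, -0.1998]), array([0.2224, 0.0304]), 88.8, 0.2357, 22242) (array([ 0.6612, -0.2077]), array([0.0555, 0.0181]), 88.8, 0.2631, 5291) [0.0512 0.0141]
[ 0.0506 -0.0009] (array([ 0.03,  0.43, 15.41]), array([-0.002, -0.004, -0.003]))
```

Request:
carry_out(motion=[0.05, 0.43, 4, 0, 0, 0, 0, 0, 5, 0, 0, 0, 0, 0, 4, 0, 0, 0, 0, 0, 3, 0, 0, 0, 0, 0, 1.5, 0, 0, 0, 0, 0, 0.7, 0, 0, 0, 0, 0, 0, 0, 0, 0])

```text
clock: 50.95
tool_pos: [0.6661, -0.2141, 0.1294]
eef_rot: [0.715, 0.699, 0.002, -0.001]
contact_force: [-0.5, 0.7, -1.5]
opening: 0.201
```

```bash
python3 - <<'E'
from h import *
st=monitor.get_state()
print(np.round(st["tool_pos"],4),yawof(st["eef_rot"]),w2p(st["tool_pos"][:2]),st["opening"]*8.81,st["contact_force"]); print(go(*p2w(.055,0),.075,88.73))
p=snap("wrist"); tilerect(p,.04,.05)
for d in finder.masks_of(p,"straightedge")[:2]: C=cloud(p,d["pixels"]);print("SE",round(d["p"],2),d["extent"],rect(C,.04,.06),rect(C,.06,.1),w2p(rect(C,0,.4)[0]))
E
```

```text
[ 0.6661 -0.2141  0.1294] 88.66588016532455 [ 0.0564 -0.    ] 1.7746672838476574 [-0.4827744   0.65900903 -1.47061963]
(array([ 0.  , -0.14,  0.94]), array([ 0.001, -0.003, -0.001]))
0.83 [80.3, 412.3, 279.0, 457.2] (array([ 0.5805, -0.3044]), array([0.1201, 0.035 ]), -1.2, 0.0446, 2303) press [-0.0272 -0.0922]
0.77 [36.5, 238.3, 275.6, 335.1] (array([ 0.5829, -0.2112]), array([0.1203, 0.0511]), -1.2, 0.0445, 19992) press [-0.0268  0.001 ]
0.71 [1.4, 54.7, 268.8, 177.5] (array([ 0.5846, -0.128 ]), array([0.121 , 0.0513]), -1.3, 0.0445, 30508) press [-0.027   0.0842]
SE 0.76 [280.0, 2.4, 358.9, 460.5] (array([ 0.6673, -0.1993]), array([0.2225, 0.0305]), 88.7, 0.0568, 21196) (array([ 0.667, -0.207]), array([0.0559, 0.0211]), 89.6, 0.0842, 6124) [0.0571 0.0098]
```

Request:
carry_out(motion=[0, -0.15, 0.6, 0, 0.003, 0, 0, 0, 0.35, 0, 0, 0, 0, 0, 0.1, 0, 0, 0, 0, -0.3, 0, 0, 0, 0, 0, -0.2, 0, 0, 0, 0, 0, 0, 0, 0, 0, 0])

```text
clock: 51.85
tool_pos: [0.6593, -0.214, 0.1186]
eef_rot: [0.715, 0.699, 0.003, -0.002]
contact_force: [0.2, -0.7, 1.1]
opening: 0.199
```

```bash
python3 - <<'E'
from h import *
st=monitor.get_state()
print(np.round(st["tool_pos"],4),yawof(st["eef_rot"]),w2p(st["tool_pos"][:2]),st["opening"]*8.81,st["contact_force"])
E
```

```text
[ 0.6593 -0.214   0.1186] 88.71180721071535 [ 0.0496 -0.0001] 1.7491491877344296 [ 0.16822622 -0.69011713  1.11060796]
```

Request:
carry_out(motion=[0, -0.1, 0, 0, 0, 0, 0, -0.1, 0, 0, 0, 0, 0, -0.1, 0, 0, 0, 0, 0, 0, 0, 0, 0, 0, 0, 0, 0, 0, 0, 0])

```text
clock: 52.48
tool_pos: [0.6566, -0.2138, 0.1186]
eef_rot: [0.715, 0.699, 0.003, -0.002]
contact_force: [2.4, -0.5, 0.8]
opening: 0.203
```

```bash
python3 - <<'E'
from h import *
st=monitor.get_state()
print(np.round(st["tool_pos"],4),yawof(st["eef_rot"]),w2p(st["tool_pos"][:2]),st["opening"]*8.81,st["contact_force"])
p=snap("wrist"); tilerect(p,.04,.05)
for d in finder.masks_of(p,"straightedge")[:1]: C=cloud(p,d["pixels"]);print("SE",round(d["p"],2),d["extent"],rect(C,.035,.055),w2p(rect(C,.035,.055)[0]))
E
```

```text
[ 0.6566 -0.2138  0.1186] 88.69799704548994 [0.0469 0.    ] 1.7887815937669878 [ 2.36264767 -0.51796687  0.78985196]
0.94 [0.0, 49.8, 285.5, 181.4] (array([ 0.5849, -0.1283]), array([0.1206, 0.0519]), -0.9, 0.0445, 34913) press [-0.0267  0.0839]
0.84 [39.6, 244.5, 287.8, 347.2] (array([ 0.5827, -0.2117]), array([0.1188, 0.0519]), -1.0, 0.0445, 19768) press [-0.027   0.0005]
0.6 [78.9, 408.6, 293.6, 462.7] (array([ 0.581 , -0.2939]), array([0.1192, 0.0409]), 2.7, 0.0446, 3101) press [-0.0269 -0.0817]
SE 0.63 [279.8, 2.9, 360.5, 456.8] (array([ 0.6576, -0.1983]), array([0.2219, 0.0318]), 88.5, 0.0459, 21371) [0.0476 0.0156]
```

Request:
carry_out(motion=[0, -0.1, 0, 0, 0, 0, 0, -0.05, 0, 0, 0, 0, 0, 0, 0, 0, 0, 0, 0, 0, 0, 0, 0, 0])

```text
clock: 53.12
tool_pos: [0.6552, -0.2138, 0.1186]
eef_rot: [0.715, 0.699, 0.003, -0.002]
contact_force: [4.8, 0.0, 1.5]
opening: 0.202
```

```bash
python3 - <<'E'
from h import *
st=monitor.get_state()
print(np.round(st["tool_pos"],4),yawof(st["eef_rot"]),w2p(st["tool_pos"][:2]),st["contact_force"])
E
```

```text
[ 0.6552 -0.2138  0.1186] 88.70722983986532 [0.0455 0.    ] [4.76211458 0.0489194  1.47223193]
```

Request:
carry_out(motion=[0, 0, 0, 0, 0, 0, 0, 0, 0, 0, 0, 0, 0, 0, 0, 0, 0, 0, 0, 0, -2, 0, 0, 0, 0, 0, -4, 0, 0, 0, 0, 0, -5, 0, 0, 0, 0, 0, -5, 0, 0, 0, 0, 0, -5, 0, 0, 0], hand=3.4)

```text
clock: 54.12
tool_pos: [0.6543, -0.215, 0.3316]
eef_rot: [0.715, 0.699, 0.003, -0.002]
contact_force: [0.4, -0.2, -0.9]
opening: 0.387
```

Request:
carry_out(motion=[4, -2.3, -0.5, 0, 0, 0, 4, -2.3, -0.5, 0, 0, 0, 4, -2.3, -0.5, 0, 0, 0, 4, -2.3, -0.5, 0, 0, 0, 0, 0, 0, 0, 0, 0, 0, 0, 0, 0, 0, 0, 0, 0, 0, 0, 0, 0], hand=0)

```text
clock: 55.0
tool_pos: [0.5667, -0.0548, 0.3493]
eef_rot: [0.716, 0.698, 0.002, -0.002]
contact_force: [0.2, 0.5, 0.1]
opening: 0.003
```

```bash
python3 - <<'E'
from h import *
p=snap("wrist","w9.png"); st=monitor.get_state()
print(np.round(st["tool_pos"],4),yawof(st["eef_rot"]),np.round(st["q"],2),st["opening"],st["contact_force"])
for t in("lever_knob","valve_lever"):
  for d in finder.masks_of(p,t)[:2]:
    C=cloud(p,d["pixels"]);print(t,round(d["p"],2),d["extent"],[(rect(C,a,b),w2p(rect(C,a,b)[0])) for a,b in((.15,.2),(.175,.2)) if rect(C,a,b)],C[:,2].max())
for d in finder.masks_of(p,"straightedge")[:1]: C=cloud(p,d["pixels"]);print("SE",round(d["p"],2),d["extent"],rect(C,.035,.055),w2p(rect(C,.035,.055)[0]))
tilerect(p,.04,.05)
E
```

```text
[ 0.5666 -0.0547  0.3491] 88.56094162100732 [ 0.46  0.65 -0.78  1.66  0.51  1.04 -0.5 ] 0.005295062584460772 [-0.47503139 -0.41234208 -0.22838527]
lever_knob 0.96 [291.4, 151.1, 330.8, 191.5] [((array([ 0.5636, -0.0065]), array([0.0279, 0.0272]), -82.8, 0.1803, 1267), array([-0.0507,  0.2052])), ((array([ 0.5636, -0.0068]), array([0.0253, 0.0249]), -46.2, 0.1808, 1082), array([-0.0507,  0.2049]))] 0.1855258075023913
valve_lever 0.75 [292.1, 154.0, 334.6, 192.9] [((array([ 0.5638, -0.0063]), array([0.0268, 0.0267]), 60.9, 0.1804, 1233), array([-0.0505,  0.2054])), ((array([ 0.5636, -0.0068]), array([0.0253, 0.0249]), -46.2, 0.1808, 1081), array([-0.0507,  0.2049]))] 0.1855258075023913
SE 0.63 [384.0, 230.0, 419.7, 334.2] (array([ 0.6576, -0.1539]), array([0.1386, 0.0338]), -89.4, 0.0459, 2451) [0.0466 0.0599]
0.96 [319.6, 307.2, 387.1, 349.6] (array([ 0.6008, -0.2077]), array([0.0871, 0.037 ]), 13.1, 0.0447, 575) press [-0.009   0.0049]
0.83 [281.5, 240.6, 390.0, 287.9] (array([ 0.5838, -0.1278]), array([0.1196, 0.0514]), -0.8, 0.0445, 4426) press [-0.0278  0.0844]
```

View pics/w9.png

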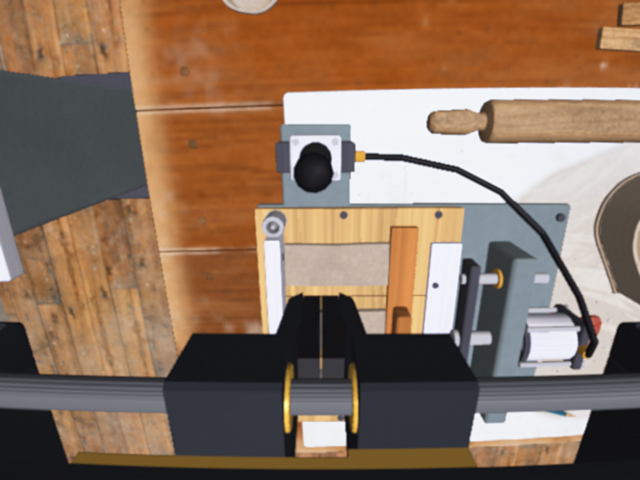

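```bash
python3 - <<'E'
from h import *
print(go(*p2w(-.0507,.245),.172,88.73))
E
```

```text
(array([ 8.61, -0.4 , 13.26]), array([-0.   , -0.006, -0.001]))
```

Request:
carry_out(motion=[4.3, -0.2, 0, 0, -0.006, 0, 4.31, -0.2, 0, 0, 0, 0, 0, 0, 4.5, 0, 0, 0, 0, 0, 4.5, 0, 0, 0, 0, 0, 3, 0, 0, 0, 0, 0, 1.26, 0, 0, 0, 0, 0, 0, 0, 0, 0])

```text
clock: 56.12
tool_pos: [0.5643, 0.0329, 0.2168]
eef_rot: [0.715, 0.699, -0.0, -0.0]
contact_force: [-0.4, -0.8, 0.3]
opening: 0.002
```

Request:
carry_out(motion=[-0.6, 0, 0, 0, 0, 0, -0.6, 0, 0, 0, 0, 0, -0.3, 0, 0, 0, 0, 0, 0, 0, 0, 0, 0, 0])

```text
clock: 56.62
tool_pos: [0.564, 0.0174, 0.2173]
eef_rot: [0.715, 0.699, 0.0, 0.0]
contact_force: [-0.2, 1.3, -0.3]
opening: 0.003
```

```bash
python3 - <<'E'
from h import *
st=monitor.get_state()
print(np.round(st["tool_pos"],4),yawof(st["eef_rot"]),w2p(st["tool_pos"][:2]),st["contact_force"],np.round(st["q"],2))
E
```

```text
[0.564  0.0174 0.2173] 88.6479573429079 [-0.0508  0.2291] [-0.21249835  1.33839938 -0.33046287] [ 0.26  0.8  -0.65  1.82  0.68  0.76 -0.78]
```

Request:
carry_out(motion=[-0.5, 0, 0, 0, 0, 0, -0.5, 0, 0, 0, 0, 0, -0.5, 0, 0, 0, 0, 0, -0.5, 0, 0, 0, 0, 0, -0.5, 0, 0, 0, 0, 0, -0.5, 0, 0, 0, 0, 0, -0.5, 0, 0, 0, 0, 0, -0.5, 0, 0, 0, 0, 0])

```text
clock: 57.62
tool_pos: [0.5633, -0.0183, 0.2164]
eef_rot: [0.714, 0.7, 0.003, -0.002]
contact_force: [1.6, 12.5, -9.9]
opening: 0.008
```

Request:
carry_out(motion=[-0.3, 0, 0, 0, 0, 0, -0.1, 0, 0, 0, 0, 0, 0, 0, 0, 0, 0, 0])

```text
clock: 58.0
tool_pos: [0.5631, -0.0221, 0.2161]
eef_rot: [0.714, 0.7, 0.003, -0.003]
contact_force: [1.7, 11.0, -8.8]
opening: 0.006
```

```bash
python3 - <<'E'
from h import *
st=monitor.get_state()
print(np.round(st["tool_pos"],4),yawof(st["eef_rot"]),w2p(st["tool_pos"][:2]),st["contact_force"],np.round(st["q"],2))
p=snap("top","t10.png")
for t in("lever_knob","ram","straightedge"):
  for d in finder.masks_of(p,t)[:1]:
    C=cloud(p,d["pixels"]);r=rect(C,.13 if t=="lever_knob" else 0,.2);print(t,round(d["p"],2),d["extent"],r,r and w2p(r[0]))
a=cv2.resize(p["frame"][140:300,300:500],(800,640)[:2],interpolation=cv2.INTER_CUBIC)[:600];cv2.imwrite("pics/t10.png",a[:,:,::-1])
E
```

```text
[ 0.5631 -0.0221  0.2161] 88.88604223281845 [-0.0508  0.1897] [ 1.73281496 10.98166695 -8.78878691] [ 0.34  0.8  -0.66  1.82  0.68  0.76 -0.71]
lever_knob 0.66 [152.6, 279.7, 188.8, 309.9] None None
ram 0.73 [399.7, 195.4, 467.7, 213.5] (array([ 0.6806, -0.2351]), array([0.1795, 0.0366]), 89.7, 0.0468, 682) [ 0.0714 -0.0207]
straightedge 0.78 [419.0, 204.9, 476.8, 222.0] (array([ 0.6539, -0.2712]), array([0.146 , 0.0338]), 89.4, 0.0479, 556) [ 0.0455 -0.0574]
```

View pics/t10.png

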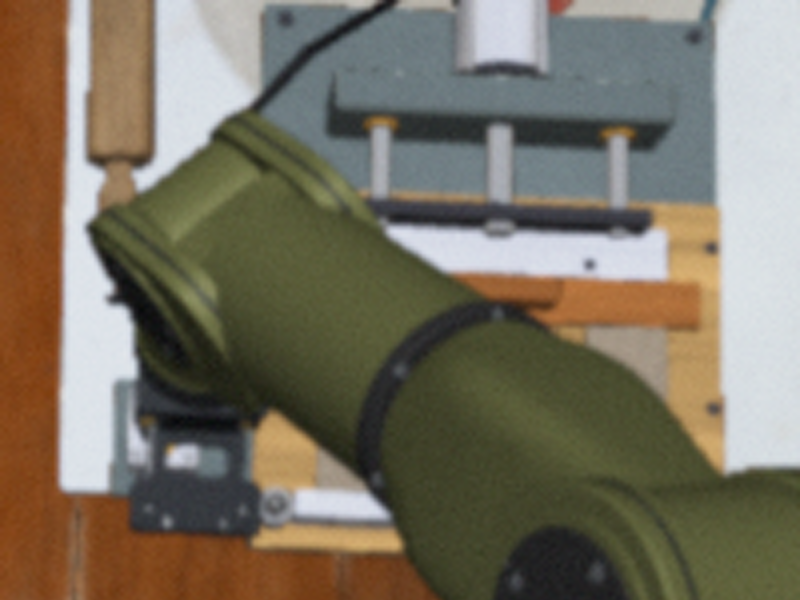

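Request:
carry_out(motion=[-0.25, 0, 0, 0, 0, 0, -0.15, 0, 0, 0, 0, 0, 0, 0, 0, 0, 0, 0])

```text
clock: 58.58
tool_pos: [0.563, -0.025, 0.216]
eef_rot: [0.714, 0.701, 0.004, -0.003]
contact_force: [2.6, 13.6, -9.3]
opening: 0.002
```

```bash
cat > ram.py <<'E'
from h import *
st=monitor.get_state()
print(st["clock"],np.round(st["tool_pos"],4),w2p(st["tool_pos"][:2]),np.round(st["contact_force"],1))
p=snap("top");P=cloud(p);X=w2p(P[:,:2])
for z0,z1 in((.062,.082),(.041,.052)):
    m=(X[:,1]>-.105)&(X[:,1]<-.02)&(X[:,0]>.02)&(X[:,0]<.14)&(P[:,2]>z0)&(P[:,2]<z1)
    print(z0,m.sum(),np.round(np.percentile(X[m,0],[2,10,50,90,98]),4),np.histogram(X[m,0],bins=np.arange(.02,.14,.006))[0])
E
python3 ram.py
```

```text
58.575 [ 0.563 -0.025  0.216] [-0.0509  0.1867] [ 2.6 13.6 -9.3]
0.062 311 [0.0357 0.0441 0.0881 0.1233 0.1362] [ 0  0 13 18 15  7  0  0  0  3 73 67 41 10 13 10  7 13 12]
0.041 678 [0.0221 0.0299 0.0576 0.0808 0.0856] [41 54 63 64 53 52 60 68 68 78 66  4  0  0  7  0  0  0  0]
```

```bash
cat > ram2.py <<'E'
from h import *
p=snap("top"); st=monitor.get_state(); cur=p["frame"].astype(float).mean(2); home=cv2.imread("pics/top0.png").astype(float).mean(2)
def c(f):
    prof=f[165:215,434:447].mean(1); k=int(np.argmin(prof)); w=np.arange(max(k-5,0),k+6); d=np.clip(90-prof[w],0,None); return 165+(w*d).sum()/d.sum(), np.round(prof[k-4:k+5]).astype(int)
a,b=c(home),c(cur);print(a,b)
xa=w2p(pix2w(p,440,a[0],.072)[:2])[0];xb=w2p(pix2w(p,440,b[0],.072)[:2])[0];print("ram",xa,xb,xa-xb,"angle",(xa-xb)/.067,st["clock"],w2p(st["tool_pos"][:2]),np.round(st["contact_force"],1))
E
python3 ram2.py
```

```text
(np.float64(184.86046740952568), array([ 64,  57,  53,  43,  29,  40,  89, 154, 192])) (np.float64(195.41476407914763), array([ 98,  71,  64,  57,  43,  46,  99, 171, 211]))
ram 0.1145 0.0871 0.027400000000000008 angle 0.40895522388059713 58.675 [-0.0509  0.1868] [ 2.3 13.9 -9.8]
```

Request:
carry_out(motion=[-0.15, 0, 0, 0, 0, 0, 0, 0, 0, 0, 0, 0, 0, 0, 0, 0, 0, 0])

```text
clock: 59.05
tool_pos: [0.5629, -0.026, 0.216]
eef_rot: [0.713, 0.701, 0.004, -0.003]
contact_force: [3.3, 14.3, -10.2]
opening: 0.005
```

```bash
python3 ram2.py; python3 ram.py; python3 - <<'E'
from h import *
p=snap("wrist")
for t in("lever_knob","valve_lever"):
  for d in finder.masks_of(p,t)[:1]:
    C=cloud(p,d["pixels"]);r=rect(C,.1,.2);print(t,round(d["p"],2),d["extent"],r,r and w2p(r[0]))
E
```

```text
(np.float64(184.86046740952568), array([ 64,  57,  53,  43,  29,  40,  89, 154, 192])) (np.float64(195.75214053734868), array([ 75,  66,  62,  48,  39,  77, 154, 208, 218]))
ram 0.1145 0.0862 0.028300000000000006 angle 0.4223880597014926 59.1 [-0.0509  0.1857] [  2.   13.6 -10.3]
59.1 [ 0.5629 -0.026   0.216 ] [-0.0509  0.1857] [  2.   13.6 -10.3]
0.062 315 [0.0358 0.0448 0.088  0.1228 0.1359] [ 0  0 14 16 15  7  0  0  0  3 85 68 32 11 10 10 11 13 11]
0.041 667 [0.0224 0.0294 0.0572 0.0799 0.0853] [38 57 65 56 48 58 64 71 74 72 54  4  0  0  5  1  0  0  0]
lever_knob 0.59 [310.1, 232.8, 329.0, 379.7] (array([ 0.5629, -0.0285]), array([0.0261, 0.0089]), 86.3, 0.1147, 665) [-0.0509  0.1832]
valve_lever 0.58 [309.7, 228.4, 327.0, 372.3] (array([ 0.5629, -0.0279]), array([0.0249, 0.0089]), 86.3, 0.1151, 696) [-0.0509  0.1838]
```

```bash
cat > rod.py <<'E'
from h import *
p=snap("wrist"); st=monitor.get_state(); P=cloud(p);X=w2p(P[:,:2])
m=(abs(X[:,0]+.0507)<.006)&(P[:,2]>.082)&(P[:,2]<.145)&(X[:,1]>.14)&(X[:,1]<.215)
y,z=X[m,1],P[m,2]
for _ in range(4):
    c=np.polyfit(z,y,1);r=y-np.polyval(c,z);k=abs(r)<.003;y,z=y[k],z[k]
th=-np.arctan(c[0]); print(len(y),"angle slope",th,"from pivot",[round(float(np.arctan2(.205-(np.polyval(c,h)-.0045/np.cos(th)),h-.068)),3) for h in(.1,.12,.14)],st["clock"],np.round(st["contact_force"],1),z.min(),z.max())
E
python3 rod.py
```

```text
912 angle slope 0.42132078337949225 from pivot [0.451, 0.439, 0.434] 59.35 [  2.7  14.3 -11.3] 0.08205852711819031 0.12715519264855216
```

Request:
carry_out(motion=[-0.12, 0, 0, 0, 0, 0, 0, 0, 0, 0, 0, 0, 0, 0, 0, 0, 0, 0, 0, 0, 0, 0, 0, 0, 0, 0, 0, 0, 0, 0, 0, 0, 0, 0, 0, 0, 0, 0, 0, 0, 0, 0, 0, 0, 0, 0, 0, 0])

```text
clock: 60.35
tool_pos: [0.5629, -0.0269, 0.2159]
eef_rot: [0.713, 0.701, 0.004, -0.004]
contact_force: [1.6, 14.3, -10.4]
opening: 0.002
```

```bash
python3 rod.py; python3 ram2.py
```

```text
938 angle slope 0.4294544290441777 from pivot [0.462, 0.449, 0.444] 60.4 [  2.3  14.8 -10.2] 0.0820055393766978 0.12730634857871845
(np.float64(184.86046740952568), array([ 64,  57,  53,  43,  29,  40,  89, 154, 192])) (np.float64(196.04596363636364), array([ 83,  67,  61,  51,  36,  65, 141, 203, 217]))
ram 0.1145 0.0855 0.028999999999999998 angle 0.4328358208955223 60.45 [-0.051   0.1849] [  1.9  13.9 -10.2]
```

Request:
carry_out(motion=[0, 0, 0, 0, 0, 0, 0, 0, 0, 0, 0, 0, 0, 0, 0, 0, 0, 0, 0, 0, 0, 0, 0, 0, 0, 0, 0, 0, 0, 0, 0, 0, 0, 0, 0, 0, 0, 0, 0, 0, 0, 0, 0, 0, 0, 0, 0, 0])

```text
clock: 61.45
tool_pos: [0.5628, -0.0269, 0.2159]
eef_rot: [0.713, 0.701, 0.004, -0.004]
contact_force: [2.2, 14.3, -11.7]
opening: 0.004
```

Request:
carry_out(motion=[0, 0, 0, 0, 0, 0, 0, 0, 0, 0, 0, 0, 0, 0, 0, 0, 0, 0, 0, 0, 0, 0, 0, 0, 0, 0, 0, 0, 0, 0, 0, 0, 0, 0, 0, 0, 0, 0, 0, 0, 0, 0, 0, 0, 0, 0, 0, 0])

```text
clock: 62.45
tool_pos: [0.5629, -0.0269, 0.2159]
eef_rot: [0.713, 0.701, 0.004, -0.004]
contact_force: [1.9, 14.7, -11.1]
opening: 0.006
```

Request:
carry_out(motion=[0, 0, 0, 0, 0, 0, 0, 0, 0, 0, 0, 0, 0, 0, 0, 0, 0, 0, 0, 0, 0, 0, 0, 0, 0, 0, 0, 0, 0, 0, 0, 0, 0, 0, 0, 0, 0, 0, 0, 0, 0, 0, 0, 0, 0, 0, 0, 0])

```text
clock: 63.45
tool_pos: [0.5628, -0.0268, 0.2159]
eef_rot: [0.713, 0.701, 0.004, -0.004]
contact_force: [2.6, 14.5, -11.7]
opening: 0.005
```

```bash
python3 rod.py; python3 ram2.py
```

```text
933 angle slope 0.4271403553586931 from pivot [0.462, 0.448, 0.443] 63.5 [  2.   14.9 -10.3] 0.08222336642067815 0.12703585257447547
(np.float64(184.86046740952568), array([ 64,  57,  53,  43,  29,  40,  89, 154, 192])) (np.float64(196.0407747196738), array([ 82,  68,  62,  50,  37,  65, 140, 202, 217]))
ram 0.1145 0.0855 0.028999999999999998 angle 0.4328358208955223 63.55 [-0.051   0.1848] [  1.8  15.3 -11.6]
```

Request:
carry_out(motion=[0, 0, 0, 0, 0, 0, 0, 0, 0, 0, 0, 0, 1, 0, 0, 0, 0, 0, 1, 0, 0, 0, 0, 0, 1, 0, 0, 0, 0, 0, 1.5, 0, 0, 0, 0, 0, 2, 0, 0, 0, 0, 0, 0, 0, 0, 0, 0, 0])

```text
clock: 64.55
tool_pos: [0.5642, 0.035, 0.2173]
eef_rot: [0.714, 0.7, 0.001, -0.0]
contact_force: [-0.9, -0.1, 0.6]
opening: 0.003
```

Request:
carry_out(motion=[0, 0, -3, 0, 0, 0, 0, 0, -5, 0, 0, 0, 0, 0, -5, 0, 0, 0, 0, 0, 0, 0, 0, 0, 0, 0, 0, 0, 0, 0, 0, 0, 0, 0, 0, 0, 0, 0, 0, 0, 0, 0, 0, 0, 0, 0, 0, 0])

```text
clock: 65.55
tool_pos: [0.564, 0.0321, 0.3464]
eef_rot: [0.715, 0.699, -0.0, -0.0]
contact_force: [-0.7, 0.3, 0.4]
opening: 0.003
```

Request:
carry_out(motion=[0, 0, 0, 0, 0, 0, 0, 0, 0, 0, 0, 0, 0, 0, 0, 0, 0, 0, 0, 0, 0, 0, 0, 0, 0, 0, 0, 0, 0, 0, 0, 0, 0, 0, 0, 0, 0, 0, 0, 0, 0, 0, 0, 0, 0, 0, 0, 0])

```text
clock: 66.55
tool_pos: [0.5642, 0.0321, 0.347]
eef_rot: [0.715, 0.699, 0.0, -0.0]
contact_force: [1.2, -0.3, -0.1]
opening: 0.003
```

```bash
python3 ram2.py; python3 - <<'E'
from h import *
print(go(*p2w(.0455,0),.26,88.73))
E
```

```text
(np.float64(184.86046740952568), array([ 64,  57,  53,  43,  29,  40,  89, 154, 192])) (np.float64(185.11506882395557), array([ 74,  66,  62,  48,  33,  44,  99, 170, 211]))
ram 0.1145 0.1139 0.0006000000000000033 angle 0.008955223880597064 66.6 [-0.0509  0.2439] [0.1 0.2 0.1]
(array([-24.39,   9.65,   4.2 ]), array([ 0., -0., -0.]))
```

Request:
carry_out(motion=[-4.06, 1.61, 0, 0, 0, 0, -4.06, 1.61, 0, 0, 0, 0, -4.06, 1.61, 0, 0, 0, 0, -4.07, 1.61, 0, 0, 0, 0, -4.07, 1.61, 0, 0, 0, 0, -4.07, 1.6, 0, 0, 0, 0, 0, 0, 4, 0, 0, 0, 0, 0, 0, 0, 0, 0], hand=3.4)

```text
clock: 67.6
tool_pos: [0.6534, -0.2143, 0.3038]
eef_rot: [0.715, 0.699, -0.002, -0.003]
contact_force: [-0.4, 0.5, -0.6]
opening: 0.385
```

```bash
python3 ram2.py; python3 - <<'E'
from h import *
p=snap("wrist","w11.png"); tilerect(p,.04,.05)
for d in finder.masks_of(p,"straightedge")[:1]: C=cloud(p,d["pixels"]);print("SE",round(d["p"],2),d["extent"],rect(C,.035,.055),w2p(rect(C,.035,.055)[0]),rect(C,.06,.09),w2p(rect(C,.06,.09)[0]))
st=monitor.get_state();print(st["tool_pos"],yawof(st["eef_rot"]),st["opening"]*8.81); print(go(*p2w(.0455,0),.0735,88.73))
E
```

```text
(np.float64(184.86046740952568), array([ 64,  57,  53,  43,  29,  40,  89, 154, 192])) (np.float64(193.79937602911863), array([36, 32, 28, 27, 27, 28, 36, 47, 49]))
ram 0.1145 0.0913 0.0232 angle 0.3462686567164179 67.65 [0.0448 0.0004] [-0.5  0.6  0.3]
0.92 [179.0, 179.9, 305.0, 236.9] (array([ 0.5798, -0.2121]), array([0.1186, 0.0515]), -0.5, 0.0444, 6253) press [-0.0299  0.    ]
0.67 [172.3, 86.4, 303.9, 149.9] (array([ 0.5814, -0.1288]), array([0.1187, 0.0511]), -0.6, 0.0445, 7577) press [-0.0302  0.0834]
0.6 [188.3, 266.1, 305.4, 310.3] (array([ 0.5777, -0.2965]), array([0.1188, 0.0513]), -1.1, 0.0445, 4464) press [-0.0301 -0.0844]
SE 0.57 [302.6, 63.1, 336.4, 335.6] (array([ 0.654, -0.218]), array([0.2698, 0.0322]), 88.6, 0.0458, 6984) [ 0.0444 -0.0042] (array([ 0.6544, -0.2142]), array([0.0709, 0.018 ]), 88.4, 0.0734, 1593) [ 0.0447 -0.0004]
[ 0.65594646 -0.21281389  0.30885307] 88.77152715221467 3.432183654657899
(array([-0.11, -0.13, 19.03]), array([ 0.003, -0.001,  0.001]))
```

View pics/w11.png

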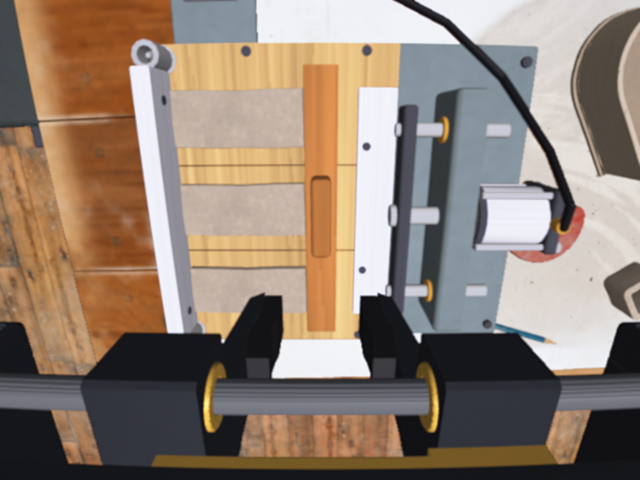

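Request:
carry_out(motion=[-0.11, -0.2, 4, 0.003, 0, 0, 0, 0, 5, 0, 0, 0, 0, 0, 4, 0, 0, 0, 0, 0, 3, 0, 0, 0, 0, 0, 2, 0, 0, 0, 0, 0, 0.95, 0, 0, 0, 0, 0, 0, 0, 0, 0])

```text
clock: 68.68
tool_pos: [0.6531, -0.2147, 0.118]
eef_rot: [0.715, 0.699, -0.001, -0.001]
contact_force: [0.3, 0.7, -0.2]
opening: 0.384
```

```bash
python3 - <<'E'
from h import *
st=monitor.get_state();print(st["tool_pos"],w2p(st["tool_pos"][:2]),yawof(st["eef_rot"]),st["opening"]*8.81,st["contact_force"])
E
```

```text
[ 0.65313499 -0.21472496  0.11795916] [ 0.0435 -0.001 ] 88.7047554485938 3.3799414348937202 [ 0.34450922  0.66586259 -0.16333676]
```

Request:
carry_out(motion=[0, 0.15, 0, 0, 0, 0, 0, 0, 0, 0, 0, 0])

```text
clock: 68.92
tool_pos: [0.655, -0.2149, 0.1186]
eef_rot: [0.715, 0.699, -0.0, -0.0]
contact_force: [-0.9, -0.1, 0.4]
opening: 0.383
```

Request:
carry_out(motion=[0, 0, 0, 0, 0, 0, 0, 0, 0, 0, 0, 0, 0, 0, 0, 0, 0, 0, 0, 0, 0, 0, 0, 0, 0, 0.15, 0, 0, 0, 0, 0, 0.1, 0, 0, 0, 0, 0, 0, 0, 0, 0, 0], hand=0.8)

```text
clock: 69.8
tool_pos: [0.6559, -0.2149, 0.1178]
eef_rot: [0.715, 0.699, -0.002, -0.002]
contact_force: [-3.6, -0.3, 5.8]
opening: 0.203
```

Request:
carry_out(motion=[0, 0, -1, 0, 0, 0, 0, 0, -3, 0, 0, 0, 0, 0, -4, 0, 0, 0, 0, 0, -4, 0, 0, 0, 0, 0, -4, 0, 0, 0, 0, 0, -4, 0, 0, 0, 0, 0, 0, 0, 0, 0])

```text
clock: 70.68
tool_pos: [0.6591, -0.2145, 0.3214]
eef_rot: [0.715, 0.699, 0.002, 0.002]
contact_force: [-0.2, 0.3, -1.9]
opening: 0.203
```

```bash
python3 - <<'E'
from h import *
st=monitor.get_state();print(st["tool_pos"],w2p(st["tool_pos"][:2]),yawof(st["eef_rot"]),st["opening"]*8.81,st["contact_force"],np.round(st["q"],2))
p=snap("wrist"); tilerect(p,.04,.05)
for d in finder.masks_of(p,"straightedge")[:1]: C=cloud(p,d["pixels"]);print("SE",round(d["p"],2),rect(C,.15,.35))
print(go(.70,.115,.27,0))
E
```

```text
[ 0.6591019  -0.21453709  0.32143033] [ 0.0494 -0.0006] 88.68706468185934 1.7852418091529882 [-0.1972301   0.28563849 -1.94669055] [ 0.58  0.85 -0.74  1.3   0.57  1.2  -0.2 ]
0.75 [179.2, 176.7, 289.4, 229.6] (array([ 0.5732, -0.2112]), array([0.1062, 0.0508]), -1.4, 0.0445, 5169) press [-0.0365  0.0008]
0.75 [189.2, 257.7, 288.2, 307.1] (array([ 0.5719, -0.2964]), array([0.1051, 0.051 ]), -1.3, 0.0446, 4030) press [-0.0359 -0.0844]
0.64 [167.5, 87.8, 281.3, 146.6] (array([ 0.5749, -0.1282]), array([0.106, 0.05 ]), -1.6, 0.0445, 6247) press [-0.0367  0.0838]
SE 0.57 (array([ 0.6606, -0.1994]), array([0.221 , 0.0305]), 88.7, 0.2498, 27712)
(array([33.1 ,  3.6 ,  0.08]), array([-0.004,  0.004,  1.548]))
```

Request:
carry_out(motion=[0, 0, 0, 0, 0, 0.18, 0, 0, 0, 0, 0, 0.18, 0, 0, 0, 0, 0, 0.18, 0, 0, 0, 0, 0, 0.18, 0, 0, 0, 0, 0, 0.18, 0, 0, 0, 0, 0, 0.18, 0, 0, 0, 0, 0, 0.18, 0, 0, 0, 0, 0, 0.18])

```text
clock: 71.82
tool_pos: [0.6564, -0.2149, 0.3151]
eef_rot: [0.999, 0.051, -0.003, -0.001]
contact_force: [0.2, 0.5, -1.6]
opening: 0.198
```

Request:
carry_out(motion=[0, 0, 0, 0, 0, 0.108, 0.6, -5, 0, 0, 0, 0, 0.6, -5, 0, 0, 0, 0, 0.6, -5, 0, 0, 0, 0, 0.6, -5, 0, 0, 0, 0, 0.6, -5, 0, 0, 0, 0, 0.6, -5, 0, 0, 0, 0, 0, -2, 0, 0, 0, 0])

```text
clock: 72.82
tool_pos: [0.692, 0.1097, 0.3152]
eef_rot: [1.0, 0.003, -0.003, -0.001]
contact_force: [0.5, -0.3, -1.8]
opening: 0.201
```

```bash
python3 - <<'E'
from h import *
st=monitor.get_state();print(st["tool_pos"],yawof(st["eef_rot"]),st["opening"]*8.81,st["contact_force"],np.round(st["q"],2))
print(go(.692,.113,.0385,0))
p=snap("wrist")
for d in finder.masks_of(p,"straightedge")[:1]: C=cloud(p,d["pixels"]);print("SE",round(d["p"],2),rect(C,.15,.35))
E
```

```text
[0.69202557 0.10973211 0.31524017] 0.3155563403191004 1.7671086011787815 [ 0.51793576 -0.25566963 -1.82114235] [-0.07  0.8  -0.32  1.28  0.25  1.11 -1.98]
(array([ 0.15, -0.27, 23.17]), array([-0.003,  0.007,  0.005]))
SE 0.82 (array([0.7072, 0.1103]), array([0.2215, 0.0305]), 0.4, 0.2432, 27729)
```

Request:
carry_out(motion=[0.15, -0.27, 5, 0, 0.007, 0, 0, 0, 5, 0, 0, 0, 0, 0, 5, 0, 0, 0, 0, 0, 4, 0, 0, 0, 0, 0, 2.5, 0, 0, 0, 0, 0, 1.2, 0, 0, 0, 0, 0, 0.4, 0, 0, 0, 0, 0, 0, 0, 0, 0])

```text
clock: 73.92
tool_pos: [0.696, 0.1072, 0.0873]
eef_rot: [1.0, -0.0, 0.003, -0.0]
contact_force: [0.2, 0.7, -1.3]
opening: 0.196
```

```bash
python3 - <<'E'
from h import *
st=monitor.get_state();print(st["tool_pos"],yawof(st["eef_rot"]),st["eef_rot"],st["opening"]*8.81,st["contact_force"])
E
```

```text
[0.69600503 0.10721814 0.08729987] -0.03284818506587563 [ 9.99995914e-01 -2.86264843e-04  2.84119532e-03 -1.35919774e-04] 1.725565242031898 [ 0.15355025  0.67313266 -1.28303877]
```

Request:
carry_out(motion=[0, 0, 0.2, 0, -0.005, 0, 0, 0, 0.2, 0, 0, 0, 0, 0, 0.1, 0, 0, 0, 0, 0, 0, 0, 0, 0])

```text
clock: 74.42
tool_pos: [0.6955, 0.1079, 0.0817]
eef_rot: [1.0, 0.0, -0.0, -0.0]
contact_force: [0.6, -0.3, 0.7]
opening: 0.203
```

Request:
carry_out(motion=[0, 0, 0, 0, 0, 0, 0, 0, 0, 0, 0, 0, 0, 0, 0, 0, 0, 0, 0, 0, 0, 0, 0, 0, 0, 0, -3, 0, 0, 0, 0, 0, -5, 0, 0, 0, 0, 0, -5, 0, 0, 0, 0, 0, -5, 0, 0, 0], hand=4)

```text
clock: 75.42
tool_pos: [0.6954, 0.1076, 0.2631]
eef_rot: [1.0, 0.0, -0.0, -0.0]
contact_force: [0.4, 0.5, -1.1]
opening: 0.455
```

Request:
carry_out(motion=[0, 0, -5, 0, 0, 0, -5, 0, 0, 0, 0, 0, -5, 0, 0, 0, 0, 0, -5, 0, 0, 0, 0, 0, -5, 0, 0, 0, 0, 0, 0, 0, 0, 0, 0, 0, 0, 0, 0, 0, 0, 0, 0, 0, 0, 0, 0, 0])

```text
clock: 76.42
tool_pos: [0.4971, 0.1078, 0.3117]
eef_rot: [1.0, -0.0, 0.0, -0.001]
contact_force: [0.8, -0.1, -0.4]
opening: 0.455
```

```bash
python3 - <<'E'
from h import *
st=monitor.get_state();print(st["clock"],st["tool_pos"],st["contact_force"])
p=snap("top"); tilerect(p,.03,.055)
for t in("straightedge","gate","bowl","slip_pot","glaze_pot","lever_knob"):
  for d in finder.masks_of(p,t)[:1]: C=cloud(p,d["pixels"]);print(t,round(d["p"],2),rect(C,0,.25))
a=cv2.resize(p["frame"][120:330,140:500],None,fx=2.2,fy=2.2,interpolation=cv2.INTER_CUBIC);cv2.imwrite("pics/t12.png",a[:,:,::-1])
E
```

```text
76.425 [0.49707794 0.10780804 0.31174005] [ 0.81393332 -0.08132964 -0.35129603]
0.92 [449.2, 220.1, 468.1, 267.8] (array([ 0.5813, -0.299 ]), array([0.1112, 0.0541]), 0.0, 0.045, 887) press [-0.0265 -0.0868]
0.91 [412.6, 219.8, 431.0, 264.4] (array([ 0.5845, -0.2114]), array([0.118 , 0.0509]), -0.7, 0.045, 906) press [-0.0252  0.0008]
0.77 [378.2, 221.1, 400.5, 260.6] (array([ 0.5846, -0.1293]), array([0.1156, 0.0552]), -0.7, 0.0448, 919) press [-0.0269  0.0829]
0.19 [257.5, 269.6, 272.3, 282.4] (array([0.485 , 0.1825]), array([0.0372, 0.01  ]), 44.0, 0.0346, 28) press [-0.1334  0.3924]
gate 0.94 (array([ 0.5142, -0.2098]), array([0.2895, 0.0261]), 89.3, 0.0781, 1061)
bowl 0.6 (array([0.4859, 0.1791]), array([0.0411, 0.0176]), 31.3, 0.0192, 101)
glaze_pot 0.88 (array([0.4344, 0.4073]), array([0.0621, 0.0596]), 34.4, 0.0876, 729)
lever_knob 0.66 (array([ 0.5773, -0.0079]), array([0.0552, 0.0293]), 3.7, 0.1791, 156)
```

View pics/t12.png

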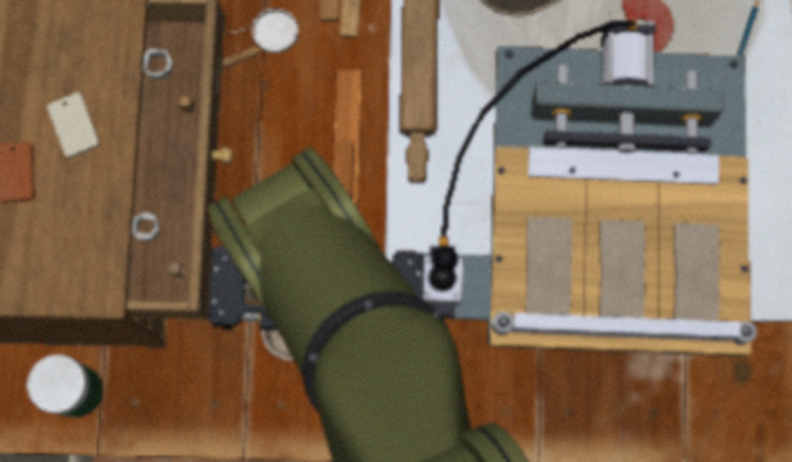

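Request:
carry_out(motion=[-0.5, 4.6, 0, 0, 0, 0, -0.5, 4.6, 0, 0, 0, 0, -0.5, 4.6, 0, 0, 0, 0, -0.5, 4.6, 0, 0, 0, 0, -0.5, 4.6, 0, 0, 0, 0, -0.5, 4.6, 0, 0, 0, 0, -0.5, 4.6, 0, 0, 0, 0, 0, 0, 0, 0, 0, 0])

```text
clock: 77.82
tool_pos: [0.4594, -0.2187, 0.3112]
eef_rot: [1.0, -0.004, -0.001, 0.001]
contact_force: [0.4, 0.5, -1.1]
opening: 0.455
```

```bash
python3 - <<'E'
from h import *
p=snap("wrist"); tilerect(p,.04,.05); P=cloud(p);X=w2p(P[:,:2])
for L in(-.085,0,.085):
    m=(abs(X[:,1]-L)<.02)&(X[:,0]>-.12)&(X[:,0]<.06)
    g=m&(P[:,2]>.074)&(P[:,2]<.085);t=m&(abs(P[:,2]-.0447)<.002)
    print(L,"gate top back edge",np.round(np.percentile(X[g,0],[1,99]),4),"tile",np.round(np.percentile(X[t,0],[1,99]),4))
    b=m&(abs(P[:,2]-.0365)<.003)&(X[:,0]<-.07); print("  bed px seen near gate",b.sum())
a=p["frame"][60:460];cv2.imwrite("pics/w13.png",a[:,:,::-1])
p=snap("top")
for t in("straightedge","bowl","slip_pot","glaze_pot","lever_knob"):
  for d in finder.masks_of(p,t)[:1]: C=cloud(p,d["pixels"]);print(t,round(d["p"],2),rect(C,0,.25))
E
```

```text
0.94 [376.9, 0.4, 443.9, 147.4] (array([ 0.5783, -0.2974]), array([0.1192, 0.0514]), -1.3, 0.0446, 8194) press [-0.0295 -0.0853]
0.89 [280.1, 0.0, 348.0, 145.3] (array([ 0.5797, -0.2124]), array([0.1184, 0.0515]), -0.7, 0.0446, 8255) press [-0.03   -0.0003]
0.63 [181.2, 0.0, 245.9, 145.2] (array([ 0.5817, -0.1291]), array([0.1183, 0.0518]), -0.4, 0.0445, 8108) press [-0.0298  0.0831]
-0.085 gate top back edge [-0.1049 -0.089 ] tile [-0.0872  0.0284]
  bed px seen near gate 341
0 gate top back edge [-0.104  -0.0892] tile [-0.0873  0.0279]
  bed px seen near gate 349
0.085 gate top back edge [-0.1049 -0.0891] tile [-0.0871  0.0277]
  bed px seen near gate 340
straightedge 0.88 (array([0.6948, 0.1085]), array([0.2615, 0.0323]), 0.8, 0.0112, 1149)
bowl 0.73 (array([0.5041, 0.1623]), array([0.0661, 0.0648]), 46.6, 0.0149, 562)
slip_pot 0.68 (array([0.5759, 0.2194]), array([0.0776, 0.0548]), 47.2, 0.0795, 536)
glaze_pot 0.9 (array([0.4357, 0.4134]), array([0.0727, 0.0624]), 67.6, 0.0879, 759)
lever_knob 0.42 (array([ 0.5616, -0.0069]), array([0.0255, 0.0249]), 1.1, 0.1806, 125)
```

View pics/w13.png

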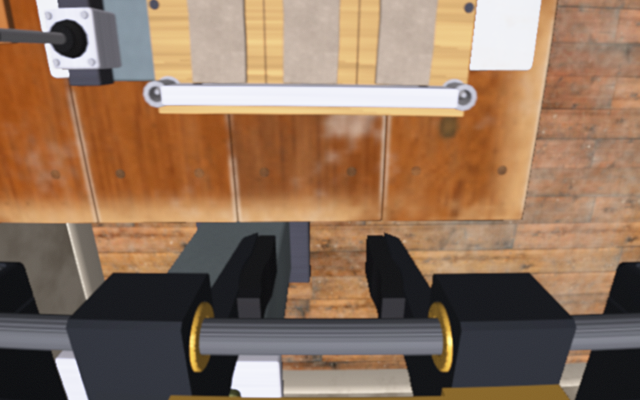

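```bash
python3 -c "
from plant import workorder;print(workorder.finish_job())"
```

```text
the job is handed in; nothing more can be done
None
```

The press job is done and handed in at about 78 s, with no step failed. `finish_job` gave no verdict.

- **Gate and tiles:** I hung the gate on both pintle pins and laid all three tiles lengthways in their lanes, ends to the gate. One tile lay too close to the drawer chest to grasp at its middle. I slid it about 6 cm along the table first, then picked it up.
- **Straightedge:** It had been knocked about 3 cm aside earlier in the run, so I found it again. I then laid it flush on the tiles' free ends.
- **Pressing:** I pushed the lever over and held it for more than 4 s. Three ways of measuring put it at 0.42 to 0.46 rad for most of that time, inside the 0.41 to 0.48 band. I then let it go, and the ram came back to within about 1 mm of home.
- **Straightedge afterwards:** I lifted it out and laid it flat on the table at (0.695, 0.108), almost where it started.

**Last checks:**
- The tile ends are within about 1 mm of the gate's inner face, and the three tile centres are within 0.5 mm of each other along the press.
- The gate is seated on its pins, and the lever is upright.
- The robot is touching nothing.
- The bowl is where it started. The slip pot and glaze pot readings differ by up to about 1 cm from the first ones. Their outlines were rougher each time and I never touched them, so I put that down to measurement.
- One ram reading, taken while the arm blocked the camera, disagreed with the rest. I set it aside, and the picture from that moment showed the pusher home.

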